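# Ready the bulk bolt bin: push its drawer home and its window up to the mark

### The arm

A 6-joint arm with a two-finger parallel gripper is mounted at the origin on the work surface. World frame = base frame: x ahead of the robot, y to its left, z up, the work surface at z = 0. Lengths are in m, angles in degrees, forces in N, time in s.
With the tool pointing down it reaches from about 0.4 to 0.825 m from the base axis. Payload 7 kg.
Tool frame: the origin (TCP) lies on the centre line of the jaws, within the pads' length; the fingertips stand 17 mm ahead of it and the grasp point (between the pads) lies 2 mm behind it; y points along the fingers, z is the direction in which the jaws open and shut, and the axes are right-handed (so a half turn about y gives the same grasp; the last joint's range is limited). The gripper opens to 88 mm and grips with 3 to 60 N. Pads are 19 mm wide; open, the fingers measure 130 mm over their backs; the gripper's body (78 mm by 193 mm) begins 47 mm behind the grasp point.
Start: joints at [90.304, 20.546, 0.682, 0, -70.136, -16.507], TCP at [0.188, 0.648, 0.218] pointing down, gripper open.
Joint ranges: [-176.03, 176.03], [-82.01, 121.73], [-58.28, 71.71], [-173.87, 95.51], [-174.79, -0.11], [-173.66, 173.66]. Speed limits (degrees/s): [136.94, 136.94, 172.46, 180, 180, 180].

### API

Orientations are given as [roll, pitch, yaw] about the fixed x, y, z axes, in that order (R = Rz(yaw) Ry(pitch) Rx(roll)).
In Python, from plant import r, capture, camera_info gives the robot as it stands. The module is installed in compiled form; this text tells all that it offers.
- The arm moves only by the tool apply_moves, never from a script. Its argument "deltas" is a list of rows, each an object of numbers: "tx", "ty", "tz": the shift along the tool's x, y, z in m; "turn": the turn about the tool's y in rad; "gripper": the finger opening in m, from 0 to 0.0876. A call has 1 to 5 rows; each row is the pose to reach, as a shift and turn from the pose commanded when the call began, along the tool's axes at that moment; what a row does not reach only later rows make up. A row lasts 1/10 s, in which the tool goes at most 50 mm and 8.59 degrees, less where a joint would pass 70% of its speed; a pose out of reach is approached as far as the arm can. A call with a gripper value outside its range is refused whole. The fingers move at their own pace and stop on an object; "newtons" is the grip in N (left out, the last holds). Time passes only in rows, so rows that repeat a pose let the fingers close. It gives the time, the measured TCP pose, the force and the opening at its end, in the units of the state.
- r.get_state(): the state, without advancing time (a new reading comes with each control period).
- capture(name): name is "side" or "top"; returns (picture, depth): 420x560x3 uint8, red, green, blue; 420x560 float32, m along the optical axis (not along the pixel's ray), 0 where there is no reading.
- camera_info(name): a dict with "K" (3x3 intrinsics, pixels), "k1" (the pictures are not rectified: a ray, as slopes to the right and down, at radius r is drawn at 1 + k1 r^2 times it, then the intrinsics apply), "eye" and "orientation" of the camera in the world. Camera axes: x right, y up, looking along -z (the intrinsics and any distortion apply to the point x, -y, -z); pixel columns grow to the right and rows downward; lengths in m; the calibration is good to about 2 mm. A picture is of the moment at which its call begins. camera_info takes no time and is no camera call.
- r.close_job(): hands the job in, once; it reports no verdict.
The state is a dict: "time_s": time; "joints": joint angles; "qd": joint speeds; "joint_torque": joint torques, N m; "tcp_pos": TCP position; "eef_rot": TCP orientation; "contact_force": force on the tool from outside, world axes, zero at the start; "moment": the same for the moment, N m; "gripper_width": finger opening in m.
Only numpy, scipy, OpenCV 4.12 (cv2) and the standard library are available. Lean on these libraries where they do the work, as an engineer would, in place of code of your own. Each camera call takes 0.05 s, during which the arm holds its last target.

### The job

Get the bulk bolt bin ready for customers, pushing with the fingers only: push its half-open middle drawer fully home, then push the counterweighted window up from beneath its lip until the lip is level with the tooth of the mark clip on the left runner, and leave it there. Do not pinch the drawer or the lip or reach into the drawer, do not shift the mark clip, and leave the bolts, wing nuts, scoop and tote where they lie.

Things in the scene. Friction and masses are not known exactly. Their poses are not given: they have to be found in the camera images.
- bin: Bulk bolt bin, fixed. Origin on the shelf surface; x front to back (front faces -x, the robot), y to its left, z up. Grey plinth 300 wide x 90 tall, front at x -100, three drawers; its top is an open ledge before a clear hopper. The window leans back 30 deg and slides along (0.5, 0, 0.866); its lower edge when shut is at x -20, z 150. Runners at y +-122, top z 370; counterweight at the right one
- drawer (a joint): how far the middle drawer stands open, m: 0 is fully home, at its stop; it grows as the drawer comes out along -x of the bin. About 2 N of friction, no spring: it stays where it is left. Starts 50 to 75 mm open. The drawers on either side are shut, do not move and look the same
- drawer_pull (a point): middle of the outer (front) face of the middle drawer's bar pull, a bar 50 wide x 10 tall that stands 14 mm out from the drawer's steel front (92 wide x 72 tall, z 9 to 81 mm). 66 mm above the shelf. Axes as the bin; moves with the drawer
- window (a joint): travel of the window up its slope, m: 0 shut, grows upward, stop at 0.135. Counterweighted, 2 to 4 N to push it up: it stays where it is left. Starts shut
- lip_edge (a point): middle of the lower front edge of the window's lip, a steel strip 200 wide (bin y) and 10 thick that stands out 28 mm square from the window's bottom edge along (-0.866, 0, 0.5) of the bin. Its underside faces down the slope: push there. When shut this point is 74 mm above the ledge, which is clear in the middle. Axes as the bin; rises with the window
- lip_end (a point): centre of the left (+y) end face of the lip; it moves with the window. To be brought level with mark_tip (same height). Axes as the bin
- mark_tip (a point): tip of the 4 mm thick tooth of the height mark, a dark steel clip 34 wide x 20 tall on the left runner; the tooth points inward at the path of the lip's left end, 6 mm clear of it. Axes as the bin. The clip slides stiffly (about 9 N): leave it alone. It stands 55 to 105 mm up the slope from the shut lip
- mark_clip (a joint): position of the height mark along the runner, m, on the same scale as window (equal values: lip level with the mark)
- wing_nut_a: zinc wing nut, 56 mm over its wings, 32 mm tall, lying on the ledge of the bin (on top of the drawer row) toward the left end. Leave alone. Origin: centre of its underside
- wing_nut_b: zinc wing nut, 56 mm over its wings, 32 mm tall, lying on the ledge of the bin (on top of the drawer row) toward the right end. Leave alone. Origin: centre of its underside
- bolt_a: galvanized carriage bolt, 102 mm long, shank 10 mm, domed head 23 mm, lying on the shelf before the bin, left (+y) of the open drawer. Leave alone. Origin: below its middle at the shelf surface; the shank runs along x, head at -x
- bolt_b: galvanized carriage bolt, 102 mm long, shank 10 mm, domed head 23 mm, lying on the shelf before the bin, right (-y) of the open drawer. Leave alone. Origin: below its middle at the shelf surface; the shank runs along x, head at -x
- scoop: brass scoop, 90 x 60 x 36 mm, with a turned wooden handle 85 mm long toward -x, on the shelf to one side of the bin. Leave alone. Origin: underside, at the back wall of the scoop where the handle starts
- tote: open red plastic tote 200 x 140 x 90 mm on the shelf at one side of the bin. Leave alone. Origin: centre of its underside

How it is judged:
By the outcome, as a careful person would: the job done as asked, in the order asked, and still so for the second after the job is handed in, with the robot touching nothing.
It also fails if it takes over 51 s, if anything falls off the work surface, if the arm or the gripper's body presses on something with over 40 N, if the wrist force passes 120 N, or if a joint passes its speed limit or range.

## Working session

There is one attempt and no reset: what is moved stays moved. The work goes in short steps, Python scripts to look and compute and a tool call to move; the robot and the scene stay as the last step left them, time stands still between calls to the robot, and variables do not carry over. Pictures are saved under pics/ and viewed, and the job is handed in when it is done.

Besides the shell and the picture viewer there is one more tool, called after ">>>" in YAML: its name, and indented under it one key for each argument. apply_moves: Moves the arm, as the interface text tells. Its arguments: {"type":"object","properties":{"deltas":{"type":"array","items":{"type":"object","properties":{"tx":{"type":"number"},"ty":{"type":"number"},"tz":{"type":"number"},"turn":{"type":"number"},"gripper":{"type":"number"}}}},"newtons":{"type":"number"}},"required":["deltas"]}

```bash
mkdir -p pics
python3 - <<'E'
from plant import r,capture,camera_info
import cv2,numpy as np
print(r.get_state())
for n in("side","top"):
    print(n,camera_info(n))
    p,d=capture(n); np.savez(f"pics/{n}0.npz",p=p,d=d)
    cv2.imwrite(f"pics/{n}0.png",p[:,:,::-1])
E
```

```text
{'time_s': 0.0, 'joints': array([ 9.03041275e+01,  2.05921928e+01,  6.32663452e-01, -2.02017728e-02,
       -7.01379552e+01, -1.65093327e+01]), 'qd': array([ 0.01205866,  0.11604409, -0.06525743,  0.07104403,  0.04933647,
        0.02531853]), 'joint_torque': array([ 2.82479086e-04, -5.82724750e+01,  2.93055439e+01,  6.99741125e+00,
        6.92023285e-03, -1.56121405e-04]), 'tcp_pos': array([0.18823665, 0.6476723 , 0.21720548]), 'eef_rot': array([-8.99011373e+01,  9.49715416e-03,  1.63787923e+02]), 'contact_force': array([-0.31187438,  0.51652943,  0.49142419]), 'moment': array([ 0.02613702, -0.03909656, -0.01227134]), 'gripper_width': 0.08773009582619455}
side {'K': array([[488.09739969,   0.        , 281.32631133],
       [  0.        , 488.09739969, 210.97407324],
       [  0.        ,   0.        ,   1.        ]]), 'k1': -0.08833756152977659, 'eye': array([ 0.50328998, -0.84693466,  0.67873691]), 'orientation': array([57.13330455,  0.6520819 , -5.10456893])}
top {'K': array([[476.99583065,   0.        , 277.03493621],
       [  0.        , 476.99583065, 213.95394537],
       [  0.        ,   0.        ,   1.        ]]), 'k1': -0.01809735115388544, 'eye': array([0.46932747, 0.01665532, 0.9693672 ]), 'orientation': array([  6.34112273,  -0.49531423, -89.96644922])}
```

View pics/side0.png

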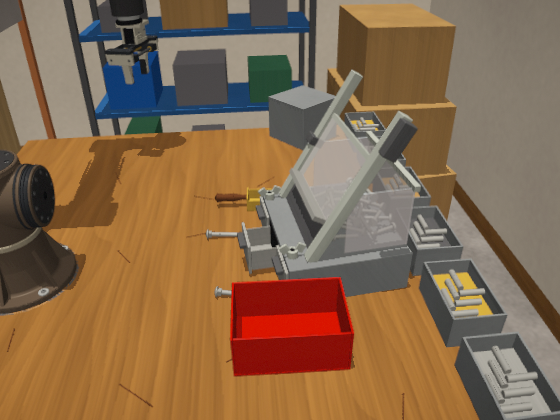

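View pics/top0.png

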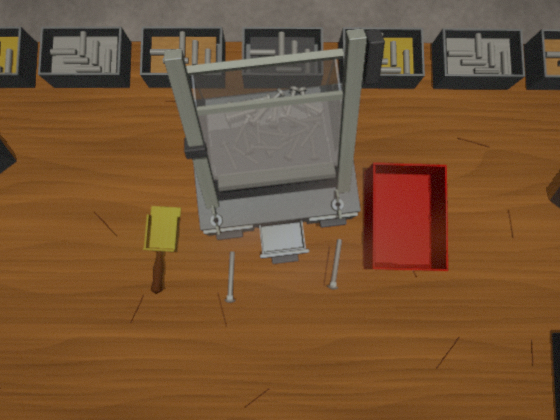

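```bash
cat > h.py <<'E'
from plant import r,capture,camera_info
import cv2,numpy as np
from scipy.spatial.transform import Rotation as R
class Cam:
    def __init__(s,n):
        c=camera_info(n); s.K=np.array(c['K']);s.k1=c['k1'];s.e=np.array(c['eye']);s.R=R.from_euler('xyz',c['orientation'],degrees=True).as_matrix()
        s.D=np.array([s.k1,0,0,0,0.])
    def ray(s,u,v):
        q=cv2.undistortPoints(np.array([[[u,v]]],float),s.K,s.D,None,None)[0,0] if 0 else cv2.undistortPointsIter(np.array([[[u,v]]],float),s.K,s.D,None,None,(3,50,1e-10))[0,0]
        return s.R@np.array([q[0],-q[1],-1.])
    def plane(s,u,v,z):
        d=s.ray(u,v); return s.e+d*(z-s.e[2])/d[2]
    def dep(s,u,v,D): return s.e+s.ray(u,v)*D
    def proj(s,P):
        q=(np.atleast_2d(P)-s.e)@s.R; x=q[:,0]/-q[:,2]; y=-q[:,1]/-q[:,2]
        f=1+s.k1*(x*x+y*y); return np.c_[s.K[0,0]*x*f+s.K[0,2],s.K[1,1]*y*f+s.K[1,2]]
def cross(c1,p1,c2,p2):
    a=c1.ray(*p1);b=c2.ray(*p2);M=np.c_[a,-b];t=np.linalg.lstsq(M,c2.e-c1.e,rcond=None)[0]
    A=c1.e+a*t[0];B=c2.e+b*t[1];return (A+B)/2,np.linalg.norm(A-B)
E
python3 - <<'E'
import cv2
for n,(x0,y0,x1,y1),k in(("top",(160,20,400,280),2.3),("side",(180,60,440,320),2.3)):
    i=cv2.imread(f"pics/{n}0.png")[y0:y1,x0:x1]; cv2.imwrite(f"pics/{n}0z.png",cv2.resize(i,None,fx=k,fy=k,interpolation=cv2.INTER_CUBIC))
E
```

```text
(no output)
```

View pics/top0z.png

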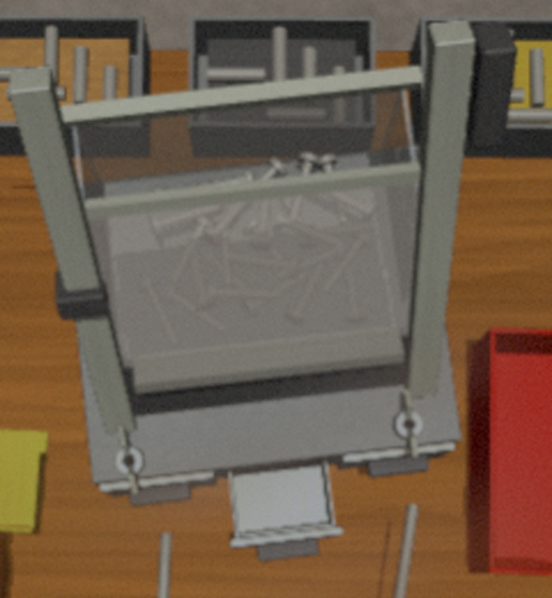

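View pics/side0z.png

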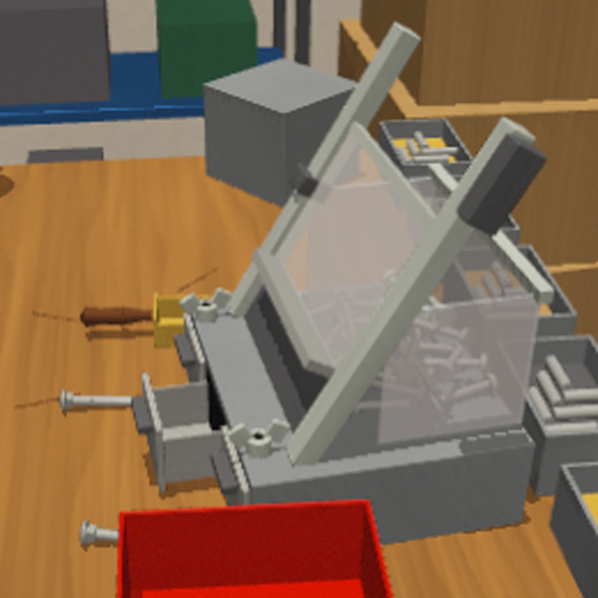

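Run:
```python
from h import *
t=Cam('top');s=Cam('side')
T=lambda x,y:(x/2.3+160,y/2.3+20)
S=lambda x,y:(x/2.3+180,y/2.3+60)
a=t.plane(*T(93,487),.09);b=t.plane(*T(461,441),.09)
print(a,b,np.linalg.norm(a-b),'yaw',np.degrees(np.arctan2(a[1]-b[1],a[0]-b[0]))-90)
# same via side: right rear bottom / right top corners
for p in((228,487),(250,500),(533,437)): print(s.plane(*S(*p),.09))
d=np.load('pics/top0.npz')['d'];ds=np.load('pics/side0.npz')['d']
for nm,p in dict(ledge=(270,435),lip=(265,372),drawL=(115,484),drawR=(400,455),mid=(285,537)).items():
    u,v=T(*p);print(nm,t.dep(u,v,d[int(round(v)),int(round(u))]))
# drawer front top edge ends z=.081
print('drawer',t.plane(*T(231,545),.081),t.plane(*T(341,530),.081))
```

```text
[0.53381151 0.15047357 0.09      ] [ 0.57144177 -0.1459991   0.09      ] 0.29885126549567487 yaw 7.23367596827039
[ 0.55503017 -0.1463528   0.09      ]
[ 0.57115094 -0.16419487  0.09      ]
[ 0.82188021 -0.10804645  0.09      ]
ledge [0.57604216 0.00845603 0.09023975]
lip [0.61357668 0.01290829 0.1680928 ]
drawL [0.53679658 0.13381469 0.08281543]
drawR [ 0.56164394 -0.09850867  0.07396703]
mid [ 0.4941083  -0.00369692  0.08484858]
drawer [0.48774399 0.03978257 0.081     ] [ 0.49989193 -0.0490752   0.081     ]
```

Run:
```python
import cv2,numpy as np
i=cv2.imread("pics/top0.png")
a=[cv2.resize(i[y:y+45,x:x+60],None,fx=6.4,fy=6.4,interpolation=cv2.INTER_CUBIC) for x,y in((185,200),(310,180),(245,215),(175,125))]
cv2.imwrite("pics/z1.png",np.vstack([np.hstack(a[:2]),np.hstack(a[2:])]))
```

```text
(no output)
```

View pics/z1.png

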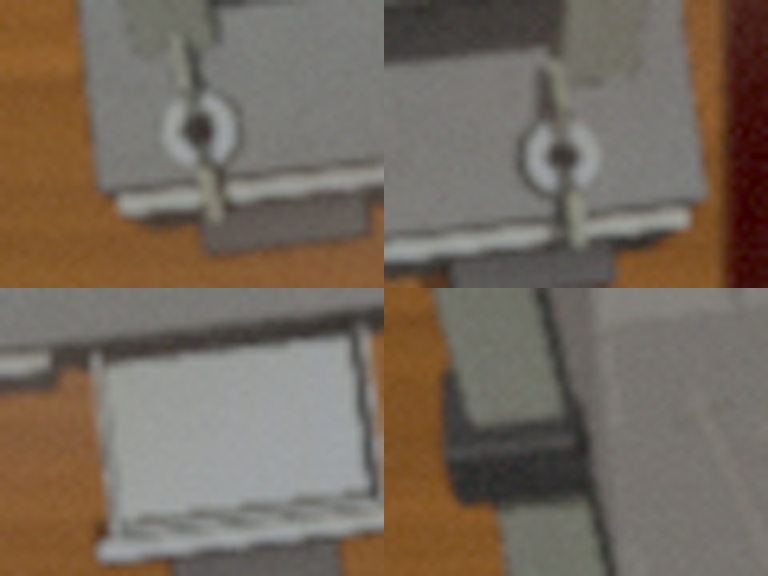

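```bash
python3 - <<'E'
import cv2,numpy as np
i=cv2.imread("pics/side0.png");t=cv2.imread("pics/top0.png")
a=[cv2.resize(i[y:y+45,x:x+60],None,fx=6.4,fy=6.4,interpolation=cv2.INTER_CUBIC) for x,y in((285,115),(270,160))]+[cv2.resize(t[y:y+45,x:x+60],None,fx=6.4,fy=6.4,interpolation=cv2.INTER_CUBIC) for x,y in((175,125),(200,155))]
cv2.imwrite("pics/z2.png",np.vstack([np.hstack(a[:2]),np.hstack(a[2:])]))
E
cat >> h.py <<'E'
yaw=np.radians(7.2);B0=np.array([.6518,.0148,0]);BR=R.from_euler('z',yaw).as_matrix()
tb=lambda P:(np.asarray(P)-B0)@BR
tw=lambda P:np.asarray(P)@BR.T+B0
E
python3 - <<'E'
from h import *
t=Cam('top');s=Cam('side')
print('drawer',tb(t.plane(260.2,257.5,.081)),tb(t.plane(308.3,250.4,.081)))
print('shut drawers',tb(t.plane(185+118/6.4,200+212/6.4,.081)),tb(t.plane(310+305/6.4,180+225/6.4,.081)))
print('nuts',tb(t.plane(185+200/6.4,200+128/6.4,.115)),tb(t.plane(310+(563-384)/6.4,180+155/6.4,.115)))
print('nut tips',tb(t.plane(185+215/6.4,200+220/6.4,.12)),tb(t.plane(310+(577-384)/6.4,180+245/6.4,.12)))
# predicted lip & sample points
L=np.array([[-.0442,y,.164] for y in(.1,-.1)])
print(t.proj(tw(L)),s.proj(tw(L)))
for w in(.055,.08,.105):
  P=L[:1]+w*np.array([.5,0,.866])+[0,.006,0]; print(w,t.proj(tw(P)),s.proj(tw(P)))
E
```

```text
drawer [-0.16057419  0.04590086  0.081     ] [-0.15866101 -0.04441315  0.081     ]
shut drawers [-0.10249445  0.14539422  0.081     ] [-0.10479417 -0.14512313  0.081     ]
nuts [-0.08483827  0.11537131  0.115     ] [-0.08358309 -0.10605225  0.115     ]
nut tips [-0.11149615  0.11355342  0.12      ] [-0.10981437 -0.10565662  0.12      ]
[[219.18273701 192.55436011]
 [335.16670582 178.32832335]] [[286.99385882 171.14637103]
 [310.5839931  219.9859518 ]]
0.055 [[210.28643708 171.70439981]] [[298.48931147 149.33855243]]
0.08 [[207.62357846 161.20253236]] [[304.13465736 139.74009666]]
0.105 [[204.8154826  150.12337873]] [[309.87381105 129.98527284]]
```

View pics/z2.png

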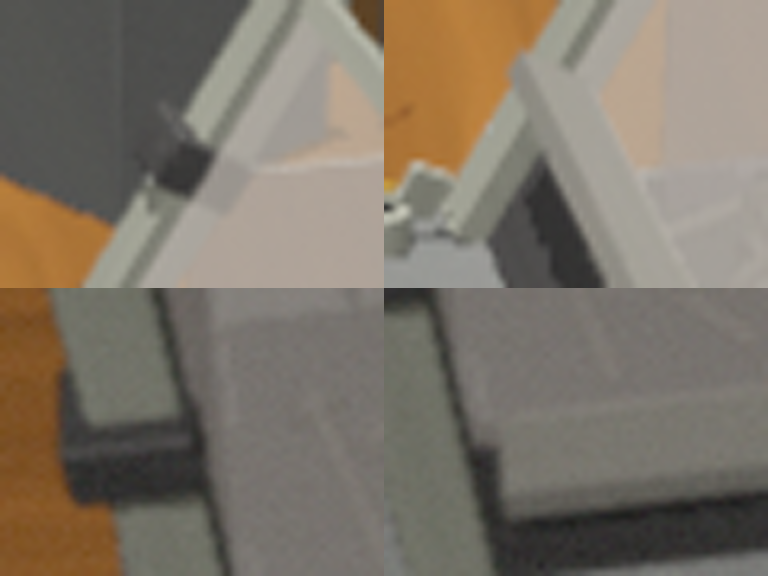

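Run:
```python
import cv2,numpy as np
def z(n,x,y,w,h,g=1.8):
    i=cv2.imread(f"pics/{n}0.png")[y:y+h,x:x+w]
    i=cv2.resize(i,None,fx=16,fy=16,interpolation=cv2.INTER_CUBIC)
    i=np.clip((i/255.)**(1/g)*255,0,255).astype(np.uint8)
    for k in range(0,w,5): cv2.putText(i,str(x+k),(k*16,10),0,.35,(0,255,255));cv2.line(i,(k*16,12),(k*16,18),(0,255,255))
    for k in range(0,h,5): cv2.putText(i,str(y+k),(0,k*16+4),0,.35,(0,255,255))
    return i
cv2.imwrite("pics/z3.png",np.hstack([z("side",302,125,24,30),z("top",182,135,24,30)]))
```

```text
(no output)
```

View pics/z3.png

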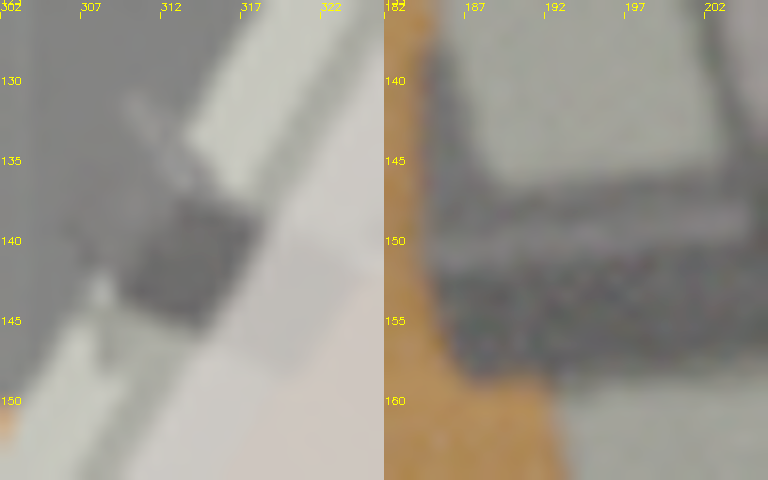

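Run:
```python
from h import *
t=Cam('top');s=Cam('side')
S=np.array([.5,0,.866]);N=np.array([-.866,0,.5])
def rep(n,p,q):
    P,e=cross(t,p,s,q);b=tb(P);c=b-np.array([-.020,0,.150]);print(n,b.round(4),'gap',round(e,4),'slope',round(c@S,4),'norm',round(c@N,4))
rep('clip FT',(204,149.8),(312.8,137.3));rep('clip FB',(205,157.3),(309,143.5))
rep('lip front low L',(218.9,191.3),(290,171))
```

```text
clip FT [0.0152 0.1093 0.2353] gap 0.002 slope 0.0915 norm 0.0122
clip FB [0.007  0.1107 0.2206] gap 0.0025 slope 0.0747 norm 0.012
lip front low L [-0.0396  0.1     0.1633] gap 0.0045 slope 0.0017 norm 0.0236
```

```bash
cat > go.py <<'E'
from h import *
import sys
st=r.get_state();Rt=R.from_euler('xyz',st['eef_rot'],degrees=True).as_matrix()
print('t',st['time_s'],'tcp bin',tb(st['tcp_pos']).round(4),'w',st['gripper_width'],'F(bin)',(st['contact_force']@BR).round(2),'rot',st['eef_rot'].round(2),'j',st['joints'].round(1))
if len(sys.argv)>1:
    g=tw([float(a) for a in sys.argv[1:4]]); print('delta tool',(Rt.T@(g-st['tcp_pos'])).round(4),'turn',round(-np.radians(187.2-st['eef_rot'][2]%360),4))
E
python3 go.py -.21 0 .2
```

```text
t 0.1 tcp bin [-0.3806  0.6861  0.2173] w 0.0877425385840561 F(bin) [-0.08  0.01  0.73] rot [-8.9910e+01  1.0000e-02  1.6379e+02] j [ 90.3  20.6   0.6  -0.  -70.1 -16.5]
delta tool [-0.4291  0.0182  0.5618] turn -0.4086
```

>>> apply_moves:
  deltas:
    - {"tx": -0.038, "tz": 0.03, "turn": -0.08, "gripper": 0}
    - {"tx": -0.076, "tz": 0.06, "turn": -0.16, "gripper": 0}
    - {"tx": -0.114, "tz": 0.09, "turn": -0.24, "gripper": 0}
    - {"tx": -0.152, "tz": 0.12, "turn": -0.32, "gripper": 0}
    - {"tx": -0.19, "tz": 0.15, "turn": -0.408, "gripper": 0}
  newtons: 20

```text
invalid input at $.deltas[0]: expected keys tx, ty, tz, turn, gripper
```

```bash
python3 go.py -.21 0 .2
```

```text
t 0.1 tcp bin [-0.3806  0.6861  0.2173] w 0.0877425385840561 F(bin) [-0.08  0.01  0.73] rot [-8.9910e+01  1.0000e-02  1.6379e+02] j [ 90.3  20.6   0.6  -0.  -70.1 -16.5]
delta tool [-0.4291  0.0182  0.5618] turn -0.4086
```

>>> apply_moves:
  deltas:
    - {"tx": -0.038, "ty": 0, "tz": 0.03, "turn": -0.08, "gripper": 0}
    - {"tx": -0.076, "ty": 0, "tz": 0.06, "turn": -0.16, "gripper": 0}
    - {"tx": -0.114, "ty": 0, "tz": 0.09, "turn": -0.24, "gripper": 0}
    - {"tx": -0.152, "ty": 0, "tz": 0.12, "turn": -0.32, "gripper": 0}
    - {"tx": -0.19, "ty": 0, "tz": 0.15, "turn": -0.408, "gripper": 0}
  newtons: 20

```text
time_s: 0.6
tcp_pos: [0.3296, 0.4492, 0.2179]
eef_rot: [-90.0, -0.0, -172.6]
contact_force: [1.1, 0.8, 0.6]
gripper_width: 0.0535
```

```bash
python3 go.py -.21 0 .2
```

```text
t 0.6 tcp bin [-0.2652  0.4713  0.2179] w 0.05348499496274564 F(bin) [1.18 0.7  0.6 ] rot [-8.9980e+01 -1.0000e-02 -1.7262e+02] j [ 73.9   9.5 -14.4  -0.  -66.1  23.5]
delta tool [-0.0537  0.0181  0.4715] turn 0.0032
```

>>> apply_moves:
  deltas:
    - {"tx": -0.006, "ty": 0, "tz": 0.048, "turn": 0, "gripper": 0}
    - {"tx": -0.012, "ty": 0, "tz": 0.096, "turn": 0, "gripper": 0}
    - {"tx": -0.018, "ty": 0, "tz": 0.144, "turn": 0, "gripper": 0}
    - {"tx": -0.024, "ty": 0, "tz": 0.192, "turn": 0, "gripper": 0}
    - {"tx": -0.03, "ty": 0, "tz": 0.24, "turn": 0, "gripper": 0}

```text
time_s: 1.1
tcp_pos: [0.3885, 0.2147, 0.2181]
eef_rot: [-90.0, -0.0, -172.8]
contact_force: [0.9, -0.0, 0.1]
gripper_width: 0.0134
```

>>> apply_moves:
  deltas:
    - {"tx": -0.005, "ty": 0, "tz": 0.048, "turn": 0, "gripper": 0}
    - {"tx": -0.01, "ty": 0, "tz": 0.096, "turn": 0, "gripper": 0}
    - {"tx": -0.015, "ty": 0, "tz": 0.144, "turn": 0, "gripper": 0}
    - {"tx": -0.02, "ty": 0, "tz": 0.192, "turn": 0, "gripper": 0}
    - {"tx": -0.024, "ty": 0, "tz": 0.232, "turn": 0, "gripper": 0}

```text
time_s: 1.6
tcp_pos: [0.4412, -0.0127, 0.2182]
eef_rot: [-90.0, 0.0, -172.8]
contact_force: [0.3, 0.7, -0.6]
gripper_width: 0.0002
```

```bash
python3 go.py -.21 0 .073
```

```text
t 1.6 tcp bin [-0.2123 -0.0009  0.2182] w 0.00015914949992178933 F(bin) [ 0.36  0.65 -0.64] rot [-9.0010e+01  1.0000e-02 -1.7285e+02] j [ 24.1  -2.2 -27.1  -0.  -65.1  73.1]
delta tool [-0.0023  0.1452 -0.0009] turn -0.0009
```

>>> apply_moves:
  deltas:
    - {"tx": 0, "ty": 0.045, "tz": 0, "turn": 0, "gripper": 0}
    - {"tx": 0, "ty": 0.09, "tz": 0, "turn": 0, "gripper": 0}
    - {"tx": 0, "ty": 0.125, "tz": 0, "turn": 0, "gripper": 0}
    - {"tx": 0, "ty": 0.145, "tz": 0, "turn": 0, "gripper": 0}
    - {"tx": 0, "ty": 0.145, "tz": 0, "turn": 0, "gripper": 0}

```text
time_s: 2.1
tcp_pos: [0.4391, -0.0114, 0.0706]
eef_rot: [-89.9, -0.3, -172.9]
contact_force: [-0.6, 1.1, -0.4]
gripper_width: 0.0005
```

```bash
python3 go.py -.21 0 .073
python3 - <<'E'
from h import *
for n in("side","top"):
    p,d=capture(n); cv2.imwrite(f"pics/{n}1.png",p[:,:,::-1])
a=cv2.imread("pics/side1.png")[150:310,180:340];b=cv2.imread("pics/top1.png")[150:310,200:360]
cv2.imwrite("pics/z4.png",cv2.resize(np.hstack([a,b]),None,fx=2.5,fy=2.5,interpolation=cv2.INTER_CUBIC))
E
```

```text
t 2.1 tcp bin [-0.2143  0.0006  0.0706] w 0.0004941851397357983 F(bin) [-0.46  1.21 -0.37] rot [ -89.92   -0.34 -172.87] j [ 24.4   7.7 -39.1  -0.  -43.6  72.8]
delta tool [-0.0043 -0.0025  0.0006] turn -0.0012
```

View pics/z4.png

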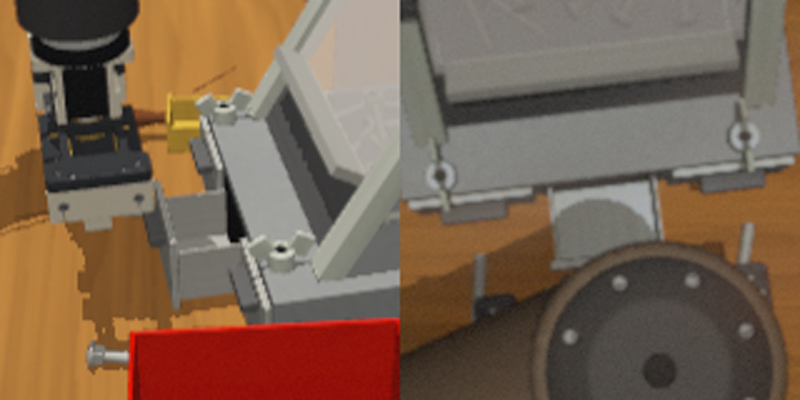

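>>> apply_moves:
  deltas:
    - {"tx": -0.005, "ty": -0.003, "tz": 0, "turn": 0, "gripper": 0}
    - {"tx": -0.011, "ty": -0.003, "tz": 0, "turn": 0, "gripper": 0}
    - {"tx": -0.017, "ty": -0.003, "tz": 0, "turn": 0, "gripper": 0}
    - {"tx": -0.023, "ty": -0.003, "tz": 0, "turn": 0, "gripper": 0}
    - {"tx": -0.029, "ty": -0.003, "tz": 0, "turn": 0, "gripper": 0}

```text
time_s: 2.7
tcp_pos: [0.471, -0.0067, 0.0764]
eef_rot: [-90.0, 0.0, -172.8]
contact_force: [0.2, -0.3, 0.4]
gripper_width: 0.0003
```

>>> apply_moves:
  deltas:
    - {"tx": -0.004, "ty": 0, "tz": 0, "turn": 0, "gripper": 0}
    - {"tx": -0.008, "ty": 0, "tz": 0, "turn": 0, "gripper": 0}
    - {"tx": -0.012, "ty": 0, "tz": 0, "turn": 0, "gripper": 0}
    - {"tx": -0.016, "ty": 0, "tz": 0, "turn": 0, "gripper": 0}
    - {"tx": -0.02, "ty": 0, "tz": 0, "turn": 0, "gripper": 0}

```text
time_s: 3.2
tcp_pos: [0.4904, -0.0043, 0.0761]
eef_rot: [-90.0, -0.0, -172.8]
contact_force: [-0.0, 1.1, 0.8]
gripper_width: 0.0003
```

```bash
python3 go.py -.127 0 .0735
```

```text
t 3.2 tcp bin [-0.1626  0.0013  0.0761] w 0.0003403708062539666 F(bin) [0.12 1.08 0.78] rot [ -90.     -0.   -172.83] j [ 22.5  11.6 -33.    0.  -45.4  74.7]
delta tool [-0.0356  0.0026  0.0013] turn -0.0004
```

```bash
cat > look.py <<'E'
from h import *
import sys
k=sys.argv[1]
for n in("side","top"):
    p,d=capture(n); cv2.imwrite(f"pics/{n}{k}.png",p[:,:,::-1])
a=cv2.imread(f"pics/side{k}.png")[110:270,200:360];b=cv2.imread(f"pics/top{k}.png")[130:290,200:360]
cv2.imwrite(f"pics/zz{k}.png",cv2.resize(np.hstack([a,b]),None,fx=2.5,fy=2.5,interpolation=cv2.INTER_CUBIC))
E
python3 look.py 2
```

```text
(no output)
```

View pics/zz2.png

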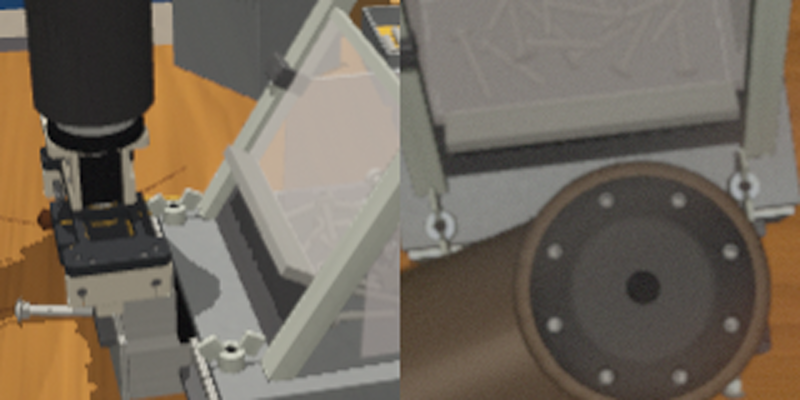

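Run:
```python
import cv2,numpy as np
a=[cv2.imread(f"pics/side{k}.png")[200:300,220:290] for k in(0,1,2)]
cv2.imwrite("pics/z5.png",cv2.resize(np.hstack(a),None,fx=3.7,fy=3.7,interpolation=cv2.INTER_CUBIC))
```

```text
(no output)
```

View pics/z5.png

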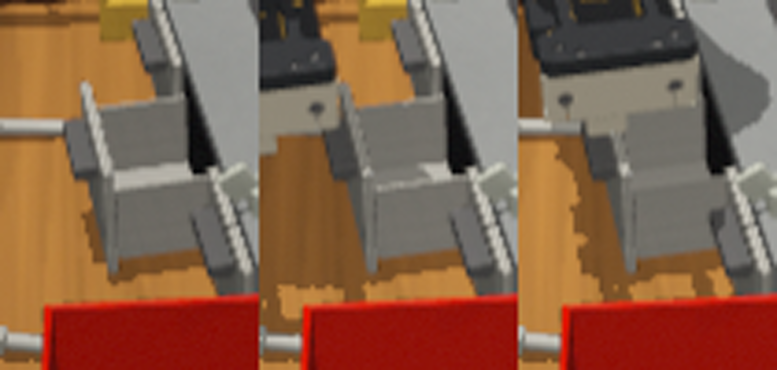

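Run:
```python
from h import *
s=Cam('side')
tip1=np.array([[.4391,-.0114,z] for z in(.0706,.0536)]);print('p1',s.proj(tip1))
tip2=np.array([[.4904,-.0043,z] for z in(.0761,.0591)]);print('p2',s.proj(tip2))
print('pull', s.proj(tw(np.array([[-.1736,y,z] for y in(-.025,.025) for z in (.061,.071)]))))
a=cv2.imread("pics/side1.png")[210:260,190:250];b=cv2.imread("pics/side2.png")[205:255,225:285]
cv2.imwrite("pics/z6.png",cv2.resize(np.hstack([a,b]),None,fx=6.5,fy=6.5,interpolation=cv2.INTER_CUBIC))
```

```text
p1 [[218.89682062 241.17924968]
 [219.55286611 247.63091747]]
p2 [[243.054241   235.62247714]
 [243.48875064 242.09105132]]
pull [[240.06965977 249.39110579]
 [239.78929913 245.54983016]
 [236.75091405 235.72625231]
 [236.46575132 231.96168324]]
```

View pics/z6.png

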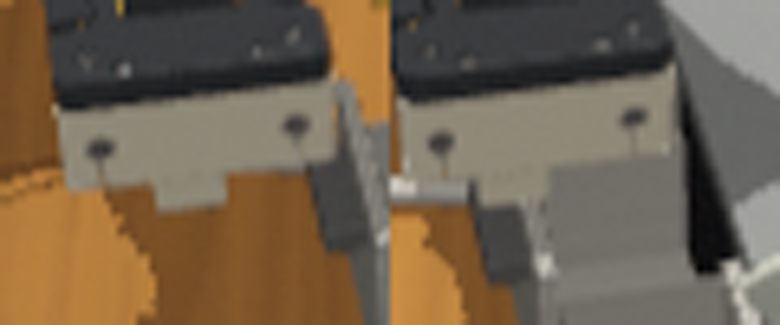

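```bash
python3 - <<'E'
from h import *
s=Cam('side')
p,d=capture('side');np.savez('pics/side3.npz',p=p,d=d)
x0,y0=225,205
for (u,v) in [(243,232),(246,233),(240,234),(243,235),(232,226),(262,224),(262,228),(243,226),(257,233),(240,245)]:
    print((u,v),tb(s.dep(u,v,np.median(d[v-1:v+2,u-1:u+2]))).round(4))
E
python3 go.py
```

```text
(243, 232) [-0.1638 -0.0139  0.0962]
(246, 233) [-0.1578 -0.0142  0.0929]
(240, 234) [-0.1703 -0.0137  0.092 ]
(243, 235) [-0.1643 -0.0147  0.0892]
(232, 226) [-0.1918 -0.0879  0.1654]
(262, 224) [-0.1351 -0.0868  0.1603]
(262, 228) [-0.1356 -0.0879  0.152 ]
(243, 226) [-0.1713 -0.0879  0.1622]
(257, 233) [-0.1268  0.0401  0.0502]
(240, 245) [-0.1729 -0.0229  0.0707]
t 3.35 tcp bin [-0.1627  0.0013  0.0761] w 0.0002867886124175359 F(bin) [-0.05  1.03 -0.07] rot [-9.0000e+01 -1.0000e-02 -1.7283e+02] j [ 22.5  11.6 -33.    0.  -45.4  74.6]
```

Run:
```python
from h import *
s=Cam('side')
f=np.load('pics/side3.npz');d=f['d']
g=np.load('pics/side0.npz')['d']
for n,(u,v) in dict(ledge=(282,222),ledge2=(295,245),shelf=(150,350),shelf2=(200,270),drawtop=(262,258)).items():
    print(n,tb(s.dep(u,v,np.median(d[v-1:v+2,u-1:u+2]))).round(4),tb(s.dep(u,v,np.median(g[v-1:v+2,u-1:u+2]))).round(4))
# start gripper
for v in range(60,90,3): print(v,[tuple(s.dep(u,v,g[v,u]).round(3)) for u in(126,130,110)])
```

```text
ledge [-0.0756  0.0125  0.09  ] [-0.0758  0.0117  0.0906]
ledge2 [-0.0679 -0.0744  0.0904] [-0.068  -0.0747  0.0907]
shelf [-0.3681 -0.2041 -0.001 ] [-0.3678 -0.2055  0.0005]
shelf2 [-0.2613  0.0023 -0.0006] [-0.2613  0.0005  0.0009]
drawtop [-0.1305 -0.0399  0.0419] [-0.1303 -0.0385  0.0408]
60 [(np.float64(0.184), np.float64(0.554), np.float64(0.308)), (np.float64(0.195), np.float64(0.554), np.float64(0.307)), (np.float64(0.135), np.float64(0.571), np.float64(0.306))]
63 [(np.float64(0.181), np.float64(0.56), np.float64(0.298)), (np.float64(0.194), np.float64(0.554), np.float64(0.299)), (np.float64(0.134), np.float64(0.569), np.float64(0.298))]
66 [(np.float64(0.174), np.float64(0.584), np.float64(0.282)), (np.float64(0.183), np.float64(0.596), np.float64(0.278)), (np.float64(-0.131), np.float64(1.573), np.float64(0.013))]
69 [(np.float64(0.174), np.float64(0.58), np.float64(0.275)), (np.float64(0.183), np.float64(0.592), np.float64(0.271)), (np.float64(-0.127), np.float64(1.55), np.float64(0.004))]
72 [(np.float64(0.171), np.float64(0.588), np.float64(0.264)), (np.float64(0.182), 
[... 318 characters left out ...]
93), np.float64(0.244)), (np.float64(0.18), np.float64(0.585), np.float64(0.246)), (np.float64(-0.139), np.float64(1.563), np.float64(-0.044))]
81 [(np.float64(0.165), np.float64(0.593), np.float64(0.235)), (np.float64(0.178), np.float64(0.586), np.float64(0.237)), (np.float64(-0.142), np.float64(1.564), np.float64(-0.059))]
84 [(np.float64(-0.062), np.float64(1.546), np.float64(-0.074)), (np.float64(-0.042), np.float64(1.545), np.float64(-0.074)), (np.float64(-0.143), np.float64(1.556), np.float64(-0.072))]
87 [(np.float64(-0.068), np.float64(1.562), np.float64(-0.094)), (np.float64(-0.049), np.float64(1.568), np.float64(-0.097)), (np.float64(-0.142), np.float64(1.544), np.float64(-0.084))]
```

>>> apply_moves:
  deltas:
    - {"tx": 0.02, "ty": 0, "tz": -0.001, "turn": 0, "gripper": 0}
    - {"tx": 0.042, "ty": 0, "tz": -0.002, "turn": 0, "gripper": 0}
    - {"tx": 0.045, "ty": 0.008, "tz": -0.002, "turn": 0, "gripper": 0}
    - {"tx": 0.045, "ty": 0.03, "tz": -0.002, "turn": 0, "gripper": 0}
    - {"tx": 0.045, "ty": 0.03, "tz": -0.002, "turn": 0, "gripper": 0}

```text
time_s: 3.85
tcp_pos: [0.4437, -0.0084, 0.0445]
eef_rot: [-90.0, -0.2, -172.8]
contact_force: [-1.3, -0.3, 0.3]
gripper_width: 0.0005
```

>>> apply_moves:
  deltas:
    - {"tx": -0.005, "ty": 0, "tz": 0, "turn": 0, "gripper": 0}
    - {"tx": -0.01, "ty": 0, "tz": 0, "turn": 0, "gripper": 0}
    - {"tx": -0.015, "ty": 0, "tz": 0, "turn": 0, "gripper": 0}
    - {"tx": -0.02, "ty": 0, "tz": 0, "turn": 0, "gripper": 0}
    - {"tx": -0.025, "ty": 0, "tz": 0, "turn": 0, "gripper": 0}

```text
time_s: 4.35
tcp_pos: [0.4703, -0.0049, 0.0463]
eef_rot: [-90.0, -0.0, -172.8]
contact_force: [-2.3, -0.3, 2.1]
gripper_width: 0.0005
```

```bash
python3 go.py -.127 0 .046; python3 look.py 4
```

```text
t 4.35 tcp bin [-0.1826  0.0032  0.0463] w 0.0005417951508096379 F(bin) [-2.33  0.04  2.08] rot [-9.0000e+01 -3.0000e-02 -1.7284e+02] j [ 23.5  12.4 -37.2  -0.  -40.3  73.7]
delta tool [-0.0556  0.0003  0.0032] turn -0.0007
```

View pics/zz4.png

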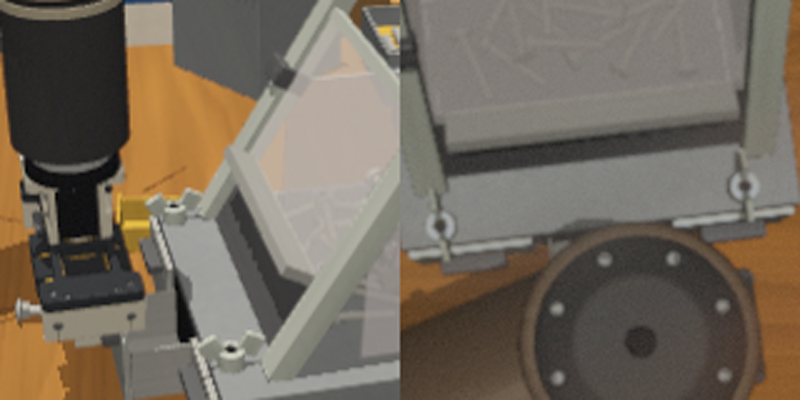

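>>> apply_moves:
  deltas:
    - {"tx": -0.005, "ty": 0, "tz": 0, "turn": 0, "gripper": 0}
    - {"tx": -0.01, "ty": 0, "tz": 0, "turn": 0, "gripper": 0}
    - {"tx": -0.015, "ty": 0, "tz": 0, "turn": 0, "gripper": 0}
    - {"tx": -0.02, "ty": 0, "tz": 0, "turn": 0, "gripper": 0}
    - {"tx": -0.025, "ty": 0, "tz": 0, "turn": 0, "gripper": 0}

```text
time_s: 4.95
tcp_pos: [0.4949, -0.0019, 0.046]
eef_rot: [-90.0, -0.0, -172.8]
contact_force: [-2.6, -2.2, 0.0]
gripper_width: 0.0006
```

>>> apply_moves:
  deltas:
    - {"tx": -0.004, "ty": 0, "tz": 0, "turn": 0, "gripper": 0}
    - {"tx": -0.008, "ty": 0, "tz": 0, "turn": 0, "gripper": 0}
    - {"tx": -0.012, "ty": 0, "tz": 0, "turn": 0, "gripper": 0}
    - {"tx": -0.016, "ty": 0, "tz": 0, "turn": 0, "gripper": 0}
    - {"tx": -0.02, "ty": 0, "tz": 0, "turn": 0, "gripper": 0}

```text
time_s: 5.45
tcp_pos: [0.5149, 0.0008, 0.0461]
eef_rot: [-90.0, -0.0, -172.8]
contact_force: [-2.3, -2.0, -0.5]
gripper_width: 0.0002
```

```bash
python3 go.py -.127 0 .046
```

```text
t 5.45 tcp bin [-0.1376  0.0033  0.0461] w 0.00022196448247393838 F(bin) [-2.52 -1.74 -0.52] rot [-9.0000e+01 -1.0000e-02 -1.7283e+02] j [ 22.   16.1 -31.8  -0.  -42.1  75.2]
delta tool [-0.0106  0.0001  0.0033] turn -0.0005
```

>>> apply_moves:
  deltas:
    - {"tx": -0.002, "ty": 0, "tz": 0, "turn": 0, "gripper": 0}
    - {"tx": -0.004, "ty": 0, "tz": 0, "turn": 0, "gripper": 0}
    - {"tx": -0.006, "ty": 0, "tz": 0, "turn": 0, "gripper": 0}
    - {"tx": -0.008, "ty": 0, "tz": 0, "turn": 0, "gripper": 0}
    - {"tx": -0.008, "ty": 0, "tz": 0, "turn": 0, "gripper": 0}

```text
time_s: 5.95
tcp_pos: [0.5231, 0.0019, 0.0462]
eef_rot: [-90.0, 0.0, -172.8]
contact_force: [0.1, -0.6, -1.3]
gripper_width: 0.0006
```

>>> apply_moves:
  deltas:
    - {"tx": -0.001, "ty": 0, "tz": 0, "turn": 0, "gripper": 0}
    - {"tx": -0.002, "ty": 0, "tz": 0, "turn": 0, "gripper": 0}
    - {"tx": -0.002, "ty": 0, "tz": 0, "turn": 0, "gripper": 0}

```text
time_s: 6.25
tcp_pos: [0.5248, 0.0022, 0.0462]
eef_rot: [-90.0, 0.0, -172.8]
contact_force: [-1.4, -0.3, 0.2]
gripper_width: 0.0004
```

```bash
python3 go.py -.127 0 .046
```

```text
t 6.25 tcp bin [-0.1276  0.0034  0.0462] w 0.0003699245916468392 F(bin) [-1.47 -0.14  0.16] rot [-9.0010e+01  2.0000e-02 -1.7282e+02] j [ 21.7  16.9 -30.6  -0.  -42.5  75.5]
delta tool [-0.0006  0.0002  0.0034] turn -0.0004
```

Approaching the stop; continue in 1 mm rows until the force rises.

>>> apply_moves:
  deltas:
    - {"tx": -0.001, "ty": 0, "tz": 0, "turn": 0, "gripper": 0}
    - {"tx": -0.002, "ty": 0, "tz": 0, "turn": 0, "gripper": 0}
    - {"tx": -0.002, "ty": 0, "tz": 0, "turn": 0, "gripper": 0}

```text
time_s: 6.55
tcp_pos: [0.525, 0.0021, 0.0461]
eef_rot: [-90.0, -0.2, -172.9]
contact_force: [-8.0, 2.5, 6.0]
gripper_width: 0.0004
```

>>> apply_moves:
  deltas:
    - {"tx": -0.001, "ty": 0, "tz": 0, "turn": 0, "gripper": 0}
    - {"tx": -0.001, "ty": 0, "tz": 0, "turn": 0, "gripper": 0}
    - {"tx": -0.001, "ty": 0, "tz": 0, "turn": 0, "gripper": 0}

```text
time_s: 6.85
tcp_pos: [0.525, 0.002, 0.0459]
eef_rot: [-90.0, -0.2, -172.9]
contact_force: [-9.9, 1.5, 7.9]
gripper_width: 0.0007
```

```bash
python3 go.py -.127 0 .046; python3 look.py 5
```

```text
t 6.85 tcp bin [-0.1274  0.0032  0.0459] w 0.0007021514102255238 F(bin) [-9.67  2.76  7.86] rot [ -89.99   -0.25 -172.86] j [ 21.6  17.1 -30.3  -0.1 -42.8  75.6]
delta tool [-0.0004 -0.0001  0.0032] turn -0.001
```

View pics/zz5.png

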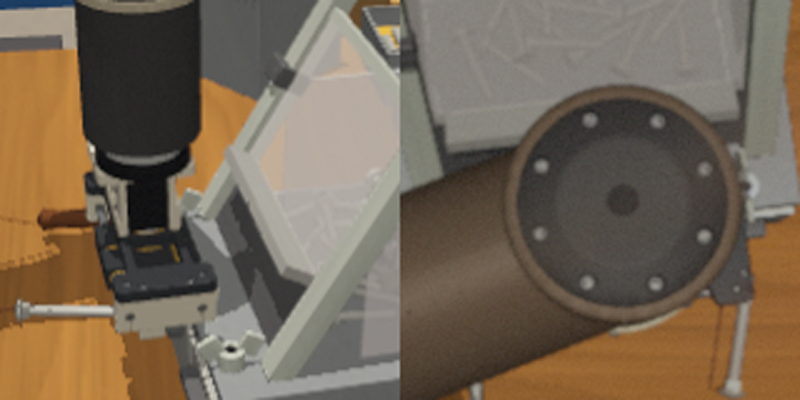

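>>> apply_moves:
  deltas:
    - {"tx": 0.005, "ty": 0, "tz": 0, "turn": 0, "gripper": 0}
    - {"tx": 0.03, "ty": 0, "tz": 0, "turn": 0, "gripper": 0}
    - {"tx": 0.06, "ty": 0, "tz": 0, "turn": 0, "gripper": 0}
    - {"tx": 0.06, "ty": -0.03, "tz": 0, "turn": 0, "gripper": 0}
    - {"tx": 0.06, "ty": -0.07, "tz": 0, "turn": 0, "gripper": 0}

```text
time_s: 7.45
tcp_pos: [0.4667, -0.0055, 0.116]
eef_rot: [-90.0, -0.1, -172.8]
contact_force: [2.5, 0.8, 0.3]
gripper_width: 0.0007
```

```bash
python3 go.py -.085 0 .13; python3 look.py 6
python3 - <<'E'
import cv2
cv2.imwrite("pics/z7.png",cv2.resize(cv2.imread("pics/side6.png")[120:300,190:360],None,fx=3.3,fy=3.3,interpolation=cv2.INTER_CUBIC))
E
```

```text
t 7.45 tcp bin [-0.1862  0.0031  0.116 ] w 0.0007065595929144323 F(bin) [2.54 0.48 0.34] rot [-8.996e+01 -1.300e-01 -1.728e+02] j [ 23.6   6.5 -32.9   0.  -50.8  73.6]
delta tool [-0.1011 -0.0142  0.0031] turn 0.0
```

View pics/z7.png

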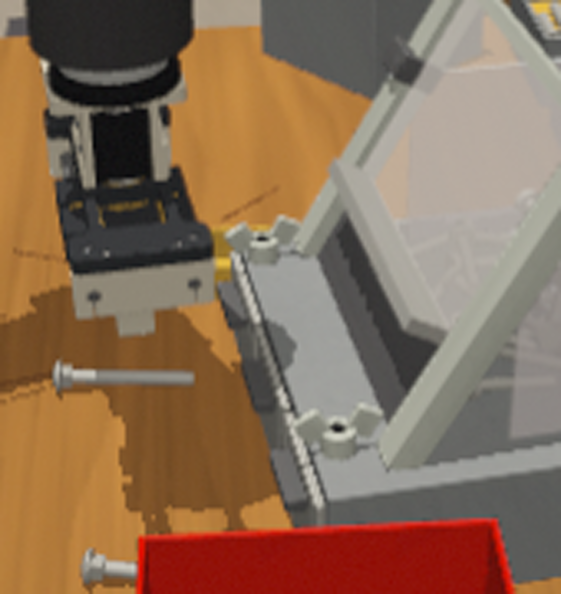

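View pics/zz6.png

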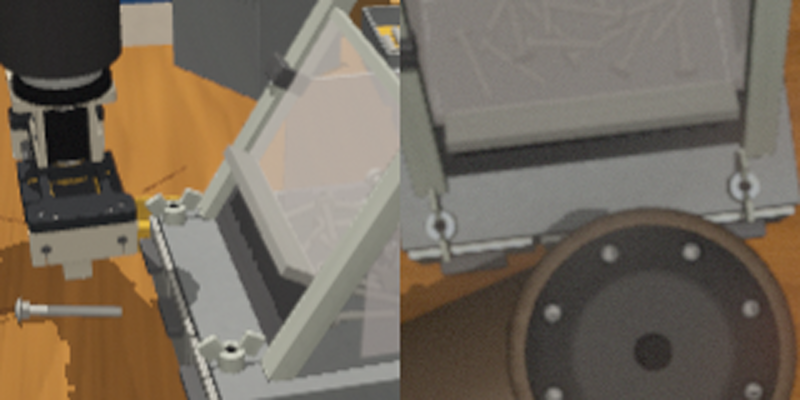

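>>> apply_moves:
  deltas:
    - {"tx": 0, "ty": -0.018, "tz": 0.001, "turn": 0, "gripper": 0}
    - {"tx": -0.035, "ty": -0.018, "tz": 0.003, "turn": 0, "gripper": 0}
    - {"tx": -0.07, "ty": -0.018, "tz": 0.003, "turn": 0, "gripper": 0}
    - {"tx": -0.1, "ty": -0.018, "tz": 0.003, "turn": 0, "gripper": 0}
    - {"tx": -0.112, "ty": -0.018, "tz": 0.003, "turn": 0, "gripper": 0}

```text
time_s: 8.05
tcp_pos: [0.5827, 0.0064, 0.1341]
eef_rot: [-90.0, 0.1, -172.8]
contact_force: [-0.3, -0.9, 0.7]
gripper_width: 0.0003
```

```bash
python3 go.py -.053 0 .134; python3 look.py 7
python3 - <<'E'
import cv2
cv2.imwrite("pics/z8.png",cv2.resize(cv2.imread("pics/side7.png")[80:260,210:380],None,fx=3.3,fy=3.3,interpolation=cv2.INTER_CUBIC))
E
```

```text
t 8.05 tcp bin [-0.0696  0.0003  0.1341] w 0.000258498812815519 F(bin) [-0.42 -0.82  0.65] rot [-8.9990e+01  1.3000e-01 -1.7281e+02] j [ 19.9  15.8 -17.9   0.  -56.2  77.3]
delta tool [-0.0166  0.0001  0.0003] turn -0.0002
```

View pics/z8.png

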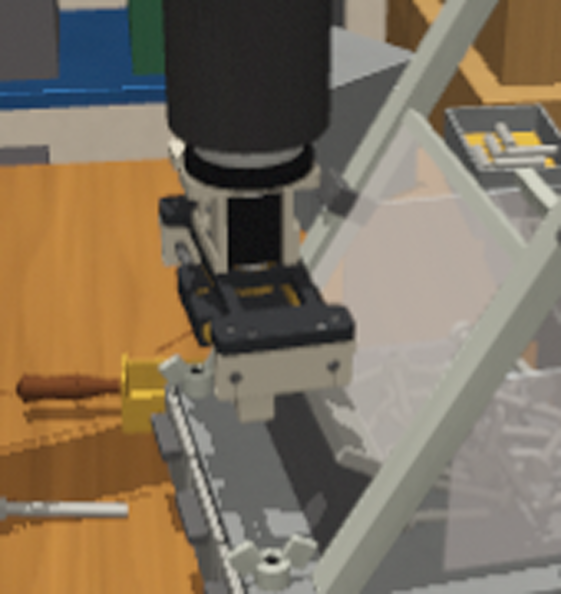

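>>> apply_moves:
  deltas:
    - {"tx": -0.005, "ty": 0, "tz": 0, "turn": 0, "gripper": 0}
    - {"tx": -0.01, "ty": 0, "tz": 0, "turn": 0, "gripper": 0}
    - {"tx": -0.013, "ty": 0, "tz": 0, "turn": 0, "gripper": 0}
    - {"tx": -0.015, "ty": 0, "tz": 0, "turn": 0, "gripper": 0}

```text
time_s: 8.55
tcp_pos: [0.5945, 0.0078, 0.1345]
eef_rot: [-90.0, 0.0, -172.8]
contact_force: [-1.0, 0.8, 0.3]
gripper_width: 0.0003
```

>>> apply_moves:
  deltas:
    - {"tx": -0.001, "ty": 0, "tz": 0, "turn": 0, "gripper": 0}
    - {"tx": -0.002, "ty": 0, "tz": 0, "turn": 0, "gripper": 0}

```text
time_s: 8.75
tcp_pos: [0.5963, 0.008, 0.1343]
eef_rot: [-90.0, 0.0, -172.8]
contact_force: [0.6, -0.3, 0.2]
gripper_width: 0.0008
```

>>> apply_moves:
  deltas:
    - {"tx": -0.001, "ty": 0, "tz": 0, "turn": 0, "gripper": 0}
    - {"tx": -0.002, "ty": 0, "tz": 0, "turn": 0, "gripper": 0}

```text
time_s: 8.95
tcp_pos: [0.5984, 0.0083, 0.1342]
eef_rot: [-90.0, 0.0, -172.8]
contact_force: [-0.1, -0.9, -0.7]
gripper_width: 0.0005
```

```bash
python3 go.py -.053 0 .134
```

```text
t 8.95 tcp bin [-0.0538  0.0002  0.1342] w 0.0004914608830463405 F(bin) [-0.19 -0.85 -0.74] rot [ -90.      0.   -172.82] j [ 19.5  17.2 -15.8  -0.  -57.   77.7]
delta tool [-0.0008  0.0002  0.0002] turn -0.0004
```

>>> apply_moves:
  deltas:
    - {"tx": -0.001, "ty": 0, "tz": 0, "turn": 0, "gripper": 0}
    - {"tx": -0.002, "ty": 0, "tz": 0, "turn": 0, "gripper": 0}

```text
time_s: 9.15
tcp_pos: [0.6004, 0.0085, 0.1342]
eef_rot: [-90.0, 0.0, -172.8]
contact_force: [-0.8, 0.4, -0.4]
gripper_width: 0.0003
```

>>> apply_moves:
  deltas:
    - {"tx": -0.001, "ty": 0, "tz": 0, "turn": 0, "gripper": 0}
    - {"tx": -0.002, "ty": 0, "tz": 0, "turn": 0, "gripper": 0}

```text
time_s: 9.35
tcp_pos: [0.601, 0.0085, 0.1339]
eef_rot: [-90.0, -0.2, -172.8]
contact_force: [-8.3, 0.1, 5.0]
gripper_width: 0.0003
```

```bash
python3 go.py -.053 0 .134
```

```text
t 9.35 tcp bin [-5.120e-02  1.000e-04  1.339e-01] w 0.00026325370279280705 F(bin) [-8.24  1.13  5.05] rot [-8.9990e+01 -1.5000e-01 -1.7284e+02] j [ 19.4  17.6 -15.3  -0.  -57.2  77.8]
delta tool [ 0.0018 -0.0001  0.0001] turn -0.0007
```

>>> apply_moves:
  deltas:
    - {"tx": 0, "ty": -0.002, "tz": 0, "turn": 0, "gripper": 0}
    - {"tx": -0.001, "ty": -0.004, "tz": 0, "turn": 0, "gripper": 0}
    - {"tx": -0.002, "ty": -0.006, "tz": 0, "turn": 0, "gripper": 0}
    - {"tx": -0.003, "ty": -0.008, "tz": 0, "turn": 0, "gripper": 0}

```text
time_s: 9.75
tcp_pos: [0.6048, 0.009, 0.142]
eef_rot: [-90.0, -0.1, -172.8]
contact_force: [-3.8, -0.8, -0.6]
gripper_width: 0.0002
```

```bash
python3 go.py -.053 0 .134
```

```text
t 9.75 tcp bin [-0.0473  0.0002  0.142 ] w 0.00018550015205316185 F(bin) [-3.89 -0.36 -0.62] rot [-9.0000e+01 -7.0000e-02 -1.7283e+02] j [ 19.3  17.4 -14.4  -0.  -58.3  77.8]
delta tool [0.0057 0.008  0.0002] turn -0.0006
```

>>> apply_moves:
  deltas:
    - {"tx": -0.003, "ty": -0.005, "tz": 0, "turn": 0, "gripper": 0}
    - {"tx": -0.006, "ty": -0.01, "tz": 0, "turn": 0, "gripper": 0}
    - {"tx": -0.009, "ty": -0.015, "tz": 0, "turn": 0, "gripper": 0}
    - {"tx": -0.012, "ty": -0.02, "tz": 0, "turn": 0, "gripper": 0}

```text
time_s: 10.15
tcp_pos: [0.6168, 0.0104, 0.1626]
eef_rot: [-90.0, -0.1, -172.8]
contact_force: [-7.0, -0.3, -1.3]
gripper_width: 0.0006
```

```bash
python3 go.py -.0215 0 .134
```

```text
t 10.15 tcp bin [-3.530e-02  1.000e-04  1.626e-01] w 0.0005833753766274569 F(bin) [-6.95  0.56 -1.33] rot [-8.9990e+01 -8.0000e-02 -1.7284e+02] j [ 19.1  17.5 -11.3  -0.  -61.2  78.1]
delta tool [-0.0138  0.0286  0.0001] turn -0.0006
```

>>> apply_moves:
  deltas:
    - {"tx": -0.003, "ty": -0.005, "tz": 0, "turn": 0, "gripper": 0}
    - {"tx": -0.006, "ty": -0.01, "tz": 0, "turn": 0, "gripper": 0}
    - {"tx": -0.009, "ty": -0.015, "tz": 0, "turn": 0, "gripper": 0}
    - {"tx": -0.012, "ty": -0.02, "tz": 0, "turn": 0, "gripper": 0}

```text
time_s: 10.55
tcp_pos: [0.6283, 0.0119, 0.1826]
eef_rot: [-90.0, -0.1, -172.8]
contact_force: [-8.1, -0.1, -0.1]
gripper_width: 0.0002
```

```bash
python3 go.py -.0215 0 .134; python3 look.py 8;python3 - <<'E'
import cv2
cv2.imwrite("pics/z9.png",cv2.resize(cv2.imread("pics/side8.png")[80:260,210:380],None,fx=3.3,fy=3.3,interpolation=cv2.INTER_CUBIC))
E
```

```text
t 10.55 tcp bin [-0.0237  0.      0.1826] w 0.0002294494206401813 F(bin) [-8.03  0.91 -0.13] rot [-8.9990e+01 -1.2000e-01 -1.7284e+02] j [ 18.8  17.7  -8.3  -0.  -64.2  78.3]
delta tool [-0.0023  0.0486  0.    ] turn -0.0006
```

View pics/z9.png

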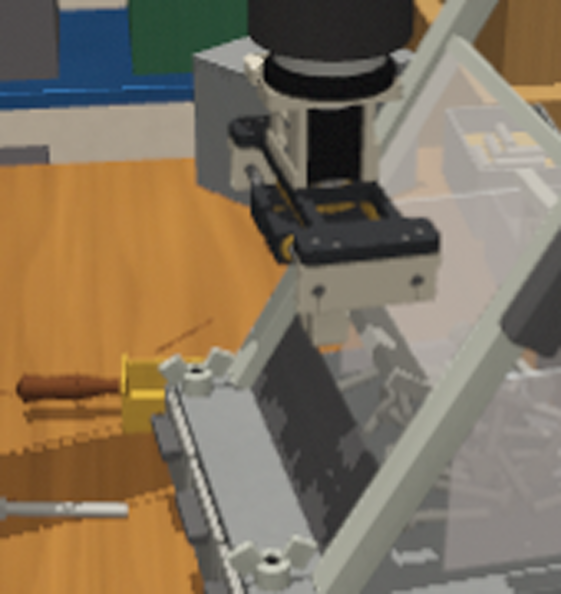

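View pics/zz8.png

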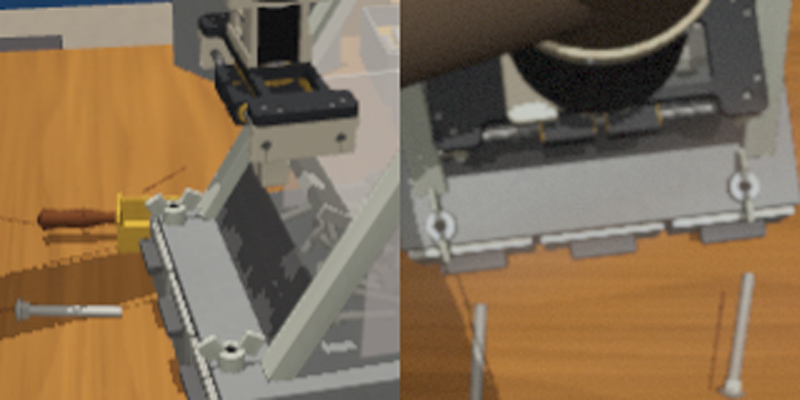

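>>> apply_moves:
  deltas:
    - {"tx": 0.01, "ty": 0, "tz": 0, "turn": 0, "gripper": 0}
    - {"tx": 0.05, "ty": 0, "tz": 0, "turn": 0, "gripper": 0}
    - {"tx": 0.095, "ty": 0, "tz": 0, "turn": 0, "gripper": 0}
    - {"tx": 0.14, "ty": 0, "tz": 0, "turn": 0, "gripper": 0}
    - {"tx": 0.17, "ty": 0, "tz": 0, "turn": 0, "gripper": 0}

```text
time_s: 11.15
tcp_pos: [0.4591, -0.0094, 0.183]
eef_rot: [-90.0, 0.2, -172.8]
contact_force: [0.1, 0.1, 1.1]
gripper_width: 0.0006
```

```bash
python3 go.py -.04 0 .1826; python3 look.py 9
cat > zz.py <<'E'
import cv2,numpy as np,sys
k=sys.argv[1]
def z(n,x,y,w,h,g=1.6,f=12):
    i=cv2.imread(f"pics/{n}{k}.png")[y:y+h,x:x+w]
    i=cv2.resize(i,None,fx=f,fy=f,interpolation=cv2.INTER_CUBIC)
    i=np.clip((i/255.)**(1/g)*255,0,255).astype(np.uint8)
    for q in range(0,w,5): cv2.putText(i,str(x+q),(q*f,10),0,.35,(0,255,255));cv2.line(i,(q*f,12),(q*f,18),(0,255,255))
    for q in range(0,h,5): cv2.putText(i,str(y+q),(0,q*f+4),0,.35,(0,255,255))
    return i
cv2.imwrite(f"pics/zc{k}.png",np.hstack([z("side",293,122,33,40),z("top",182,135,33,40)]))
E
python3 zz.py 9
```

```text
t 11.15 tcp bin [-0.1942  0.0002  0.183 ] w 0.0005809471768953248 F(bin) [0.14 0.12 1.08] rot [ -90.04    0.19 -172.82] j [ 23.5   1.3 -28.6   0.  -59.9  73.6]
delta tool [-1.542e-01  9.000e-04  1.000e-04] turn -0.0003
```

View pics/zc9.png

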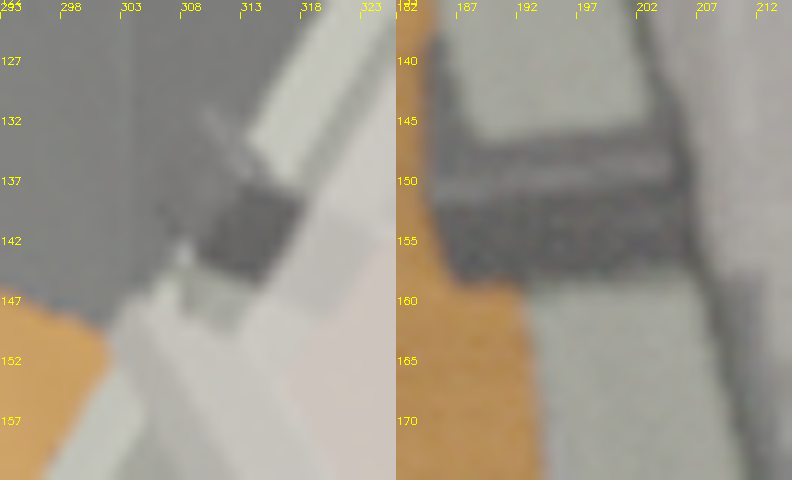

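View pics/side9.png

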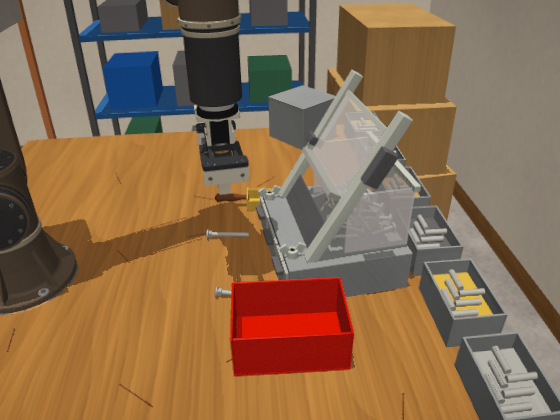

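```bash
cat > zz2.py <<'E'
import cv2,numpy as np,sys
k=sys.argv[1]
def z(n,x,y,w,h,g=1.6,f=14):
    i=cv2.imread(f"pics/{n}{k}.png")[y:y+h,x:x+w]
    i=cv2.resize(i,None,fx=f,fy=f,interpolation=cv2.INTER_CUBIC)
    i=np.clip((i/255.)**(1/g)*255,0,255).astype(np.uint8)
    i=cv2.convertScaleAbs(i,alpha=1.6,beta=-120)
    for q in range(0,w,5): cv2.putText(i,str(x+q),(q*f,10),0,.35,(0,255,255));cv2.line(i,(q*f,12),(q*f,18),(0,255,255))
    for q in range(0,h,5): cv2.putText(i,str(y+q),(0,q*f+4),0,.35,(0,255,255))
    return i
cv2.imwrite(f"pics/zd{k}.png",np.hstack([z("side",294,138,27,40),z("top",200,142,27,40)]))
E
python3 zz2.py 9
python3 - <<'E'
from h import *
t=Cam('top');s=Cam('side')
S=np.array([.5,0,.866]);N=np.array([-.866,0,.5])
def py(c,p,y):
    d=c.ray(*p)@BR;e=tb(c.e);P=e+d*(y-e[1])/d[1];q=P-np.array([-.02,0,.15]);return (q@S).round(4),(q@N).round(4)
for n,p,y in [('lip0',(290,171),.1),('lip9',(302,149),.1),('FB',(309,143.5),.109),('FT',(312.8,137.3),.109),('BT',(318.3,138.3),.109),('BB',(315,145.5),.109)]: print(n,py(s,p,y))
def pn(c,p,nn):
    d=c.ray(*p)@BR;e=tb(c.e)-np.array([-.02,0,.15]);tt=(nn-e@N)/(d@N);P=e+d*tt;return (P@S).round(4),P[1].round(4)
for n,p,nn in[('lip0',(218.9,191.3),.028),('clipFT',(204,149.8),.012),('clipFB',(205,157.5),.012)]: print(n,pn(t,p,nn))
E
```

```text
lip0 (np.float64(0.003), np.float64(0.0218))
lip9 (np.float64(0.0607), np.float64(0.0239))
FB (np.float64(0.0759), np.float64(0.0118))
FT (np.float64(0.0922), np.float64(0.0115))
BT (np.float64(0.0953), np.float64(-0.0012))
BB (np.float64(0.0774), np.float64(-0.0034))
lip0 (np.float64(0.0035), np.float64(0.1))
clipFT (np.float64(0.0899), np.float64(0.1096))
clipFB (np.float64(0.0724), np.float64(0.1111))
```

View pics/zd9.png

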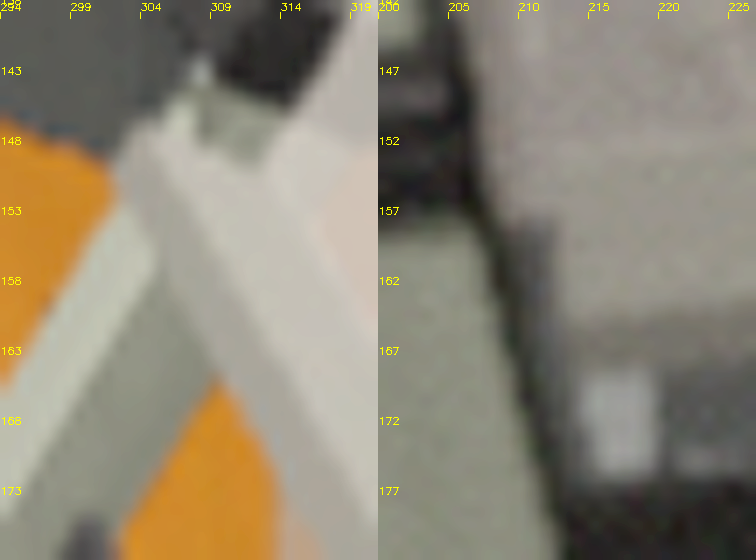

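>>> apply_moves:
  deltas:
    - {"tx": -0.04, "ty": 0, "tz": 0, "turn": 0, "gripper": 0}
    - {"tx": -0.085, "ty": 0, "tz": 0, "turn": 0, "gripper": 0}
    - {"tx": -0.125, "ty": 0, "tz": 0, "turn": 0, "gripper": 0}
    - {"tx": -0.15, "ty": 0, "tz": 0, "turn": 0, "gripper": 0}
    - {"tx": -0.163, "ty": 0, "tz": 0, "turn": 0, "gripper": 0}

```text
time_s: 11.75
tcp_pos: [0.6254, 0.0117, 0.1821]
eef_rot: [-90.0, 0.1, -172.8]
contact_force: [-0.7, 0.8, 0.4]
gripper_width: 0.0001
```

```bash
python3 go.py -.0157 0 .1826
```

```text
t 11.75 tcp bin [-0.0266  0.0002  0.1821] w 0.00013929932658656363 F(bin) [-0.64  0.86  0.39] rot [-8.9980e+01  1.2000e-01 -1.7282e+02] j [ 19.   17.3  -9.    0.1 -63.6  78.2]
delta tool [-0.0109 -0.0005  0.0002] turn -0.0003
```

>>> apply_moves:
  deltas:
    - {"tx": -0.002, "ty": -0.001, "tz": 0, "turn": 0, "gripper": 0}
    - {"tx": -0.004, "ty": -0.004, "tz": 0, "turn": 0, "gripper": 0}
    - {"tx": -0.006, "ty": -0.008, "tz": 0, "turn": 0, "gripper": 0}
    - {"tx": -0.008, "ty": -0.012, "tz": 0, "turn": 0, "gripper": 0}
    - {"tx": -0.009, "ty": -0.014, "tz": 0, "turn": 0, "gripper": 0}

```text
time_s: 12.25
tcp_pos: [0.6301, 0.0123, 0.1967]
eef_rot: [-90.0, -0.0, -172.8]
contact_force: [-3.9, -1.0, -2.7]
gripper_width: 0.0008
```

```bash
python3 go.py -.0157 0 .1826
```

```text
t 12.25 tcp bin [-0.0218  0.0003  0.1967] w 0.0007515906311808542 F(bin) [-3.97 -0.46 -2.66] rot [-9.0020e+01 -5.0000e-02 -1.7283e+02] j [ 18.8  17.2  -7.   -0.  -65.8  78.4]
delta tool [-0.0061  0.0141  0.0003] turn -0.0005
```

>>> apply_moves:
  deltas:
    - {"tx": 0, "ty": 0, "tz": 0, "turn": 0, "gripper": 0}
    - {"tx": 0, "ty": 0, "tz": 0, "turn": 0, "gripper": 0}

```text
time_s: 12.45
tcp_pos: [0.6304, 0.0123, 0.1967]
eef_rot: [-90.0, -0.0, -172.8]
contact_force: [-5.7, 0.9, 3.4]
gripper_width: 0.0008
```

```bash
python3 go.py -.0157 0 .1826
```

```text
t 12.45 tcp bin [-0.0215  0.0002  0.1967] w 0.0008411440755263784 F(bin) [-5.51  1.56  3.41] rot [-9.0000e+01 -3.0000e-02 -1.7282e+02] j [ 18.8  17.2  -7.   -0.  -65.8  78.4]
delta tool [-0.0059  0.0141  0.0002] turn -0.0004
```

>>> apply_moves:
  deltas:
    - {"tx": -0.0015, "ty": -0.001, "tz": 0, "turn": 0, "gripper": 0}
    - {"tx": -0.003, "ty": -0.003, "tz": 0, "turn": 0, "gripper": 0}
    - {"tx": -0.0045, "ty": -0.005, "tz": 0, "turn": 0, "gripper": 0}
    - {"tx": -0.006, "ty": -0.007, "tz": 0, "turn": 0, "gripper": 0}
    - {"tx": -0.006, "ty": -0.007, "tz": 0, "turn": 0, "gripper": 0}

```text
time_s: 12.95
tcp_pos: [0.634, 0.0127, 0.2028]
eef_rot: [-90.0, -0.3, -172.8]
contact_force: [-12.1, 0.4, 5.3]
gripper_width: 0.0004
```

```bash
python3 go.py -.0157 0 .1826
```

```text
t 12.95 tcp bin [-1.790e-02  1.000e-04  2.028e-01] w 0.0004276721502833741 F(bin) [-11.99   1.87   5.26] rot [ -90.     -0.32 -172.84] j [ 18.7  17.5  -5.8  -0.1 -67.1  78.5]
delta tool [-0.0023  0.0202  0.0001] turn -0.0007
```

>>> apply_moves:
  deltas:
    - {"tx": 0.01, "ty": 0.004, "tz": 0, "turn": 0, "gripper": 0}
    - {"tx": 0.05, "ty": 0.008, "tz": 0, "turn": 0, "gripper": 0}
    - {"tx": 0.095, "ty": 0.008, "tz": 0, "turn": 0, "gripper": 0}
    - {"tx": 0.14, "ty": 0.008, "tz": 0, "turn": 0, "gripper": 0}
    - {"tx": 0.17, "ty": 0.008, "tz": 0, "turn": 0, "gripper": 0}

```text
time_s: 13.45
tcp_pos: [0.4662, -0.0085, 0.1952]
eef_rot: [-90.0, 0.1, -172.8]
contact_force: [0.6, 0.3, -0.4]
gripper_width: 0.0003
```

```bash
python3 go.py -.025 0 .1945; python3 look.py 10; python3 zz.py 10
```

```text
t 13.45 tcp bin [-1.870e-01  1.000e-04  1.952e-01] w 0.00026164125544366834 F(bin) [ 0.61  0.26 -0.38] rot [-9.0030e+01  1.1000e-01 -1.7283e+02] j [ 23.2   1.5 -26.7  -0.  -61.8  73.9]
delta tool [-0.162  0.001  0.   ] turn -0.0005
```

View pics/zc10.png

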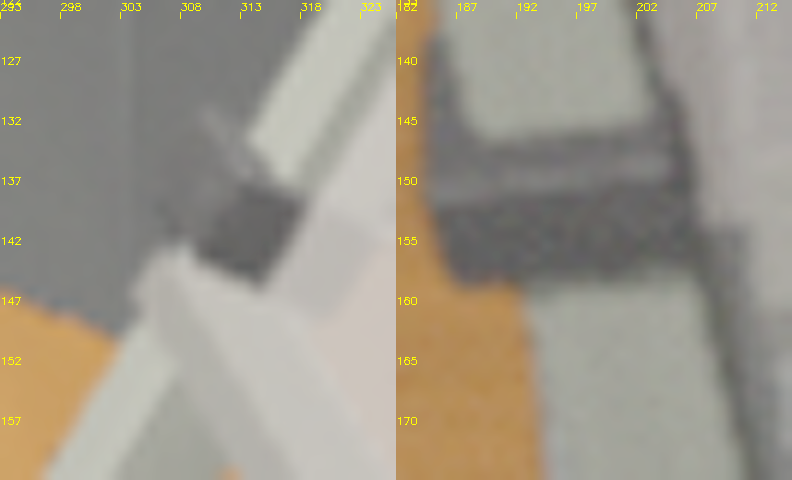

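Run:
```python
from h import *
from scipy.ndimage import map_coordinates
s=Cam('side');S=np.array([.5,0,.866]);N=np.array([-.866,0,.5]);O=np.array([-.02,0,.15])
g=np.mean([cv2.imread(f"pics/side{k}.png").astype(float).mean(2) for k in(0,6,7,9,10) if k!=7],0)
g0=cv2.imread("pics/side0.png").astype(float).mean(2)
ks=np.arange(.06,.112,.002)
for y in(.110,):
  for nn in(-.004,0,.004,.008,.011):
    P=tw(O+ks[:,None]*S+nn*N+[0,y,0]);uv=s.proj(P)
    print(y,nn,[int(a) for a in map_coordinates(g,[uv[:,1],uv[:,0]],order=1)])
# lip left front-face edge profile at y=.098 in pic0 and 10: along slope at norm .0236
for k in(0,10):
  gg=cv2.imread(f"pics/side{k}.png").astype(float).mean(2)
  for y in(.09,.07):
   for nn in(.0225,.021):
    q=np.arange(-.012,.024,.002)+(0 if k==0 else .067)
    uv=s.proj(tw(O+q[:,None]*S+nn*N+[0,y,0]));print(k,y,nn,[(int(round(w*1000)),int(a)) for w,a in zip(q,map_coordinates(gg,[uv[:,1],uv[:,0]],order=1))])
```

```text
0.11 -0.004 [159, 161, 163, 161, 164, 162, 163, 155, 144, 133, 131, 128, 125, 127, 128, 135, 135, 147, 153, 161, 161, 160, 159, 160, 162, 162]
0.11 0 [141, 141, 142, 138, 138, 137, 138, 131, 100, 73, 65, 63, 63, 64, 62, 67, 67, 90, 111, 127, 129, 130, 129, 129, 129, 129]
0.11 0.004 [149, 147, 149, 141, 137, 136, 137, 121, 89, 61, 58, 58, 58, 58, 59, 60, 64, 83, 115, 143, 147, 145, 148, 147, 148, 145]
0.11 0.008 [157, 157, 151, 136, 127, 129, 129, 118, 87, 61, 57, 58, 59, 61, 60, 61, 64, 83, 106, 137, 160, 164, 164, 163, 163, 163]
0.11 0.011 [156, 156, 155, 151, 140, 128, 126, 116, 91, 67, 60, 62, 60, 65, 67, 69, 70, 86, 96, 110, 143, 160, 162, 162, 162, 162]
0 0.09 0.0225 [(-12, 156), (-10, 155), (-8, 155), (-6, 154), (-4, 155), (-2, 153), (0, 147), (2, 139), (4, 136), (6, 136), (8, 139), (10, 147), (12, 155), (14, 157), (16, 154), (18, 154), (20, 154), (22, 154)]
0 0.09 0.021 [(-12, 156), (-10, 155), (-8, 155), (-6, 155), (-4, 155), (-2, 150), (0, 141), (2, 136), (4, 136), (6, 137), (8, 144), (10, 153), (12, 158), (14, 157), (16, 155), (18, 155), (20, 155), (22, 155)]
0 0.07 0.0225 
[... 548 characters left out ...]
52), (79, 158), (81, 136), (83, 94), (85, 71), (87, 71), (89, 69)]
10 0.09 0.021 [(55, 160), (57, 161), (59, 161), (61, 161), (63, 160), (65, 154), (67, 146), (69, 141), (71, 141), (73, 142), (75, 148), (77, 159), (79, 154), (81, 123), (83, 80), (85, 61), (87, 64), (89, 63)]
10 0.07 0.0225 [(55, 134), (57, 133), (59, 135), (61, 132), (63, 136), (65, 135), (67, 143), (69, 142), (71, 141), (73, 141), (75, 144), (77, 153), (79, 161), (81, 163), (83, 163), (85, 150), (87, 112), (89, 64)]
10 0.07 0.021 [(55, 126), (57, 128), (59, 127), (61, 128), (63, 128), (65, 134), (67, 140), (69, 141), (71, 141), (73, 142), (75, 146), (77, 157), (79, 163), (81, 164), (83, 164), (85, 155), (87, 116), (89, 72)]
```

Run:
```python
from h import *
from scipy.ndimage import map_coordinates
S=np.array([.5,0,.866]);N=np.array([-.866,0,.5]);O=np.array([-.02,0,.15])
C={'side':Cam('side'),'top':Cam('top')}
def prof(n,k,sl,nn,y,ch=None):
    sl,nn,y=np.broadcast_arrays(*np.atleast_1d(sl,nn,y))
    im=cv2.imread(f"pics/{n}{k}.png").astype(float); im=im.mean(2) if ch is None else im[:,:,ch]
    uv=C[n].proj(tw(O+sl[:,None]*S+nn[:,None]*N+np.c_[0*y,y,0*y]))
    return [int(a) for a in map_coordinates(im,[uv[:,1],uv[:,0]],order=1)]
ys=np.arange(.086,.116,.002)
print((ys*1000).astype(int))
for k,s0 in((0,0),(9,.0565),(10,.067)):
  for b in(0,2): print('side lip end',k,prof('side',k,.006+s0,.0236,ys,b))
  print('top lip end',k,prof('top',k,.005+s0,.026,ys))
q=np.arange(-.014,.020,.002)
print((q*1000).astype(int))
for y in(.09,.07,.03): print('top lip slope prof',y,prof('top',0,q,.028,y))
q=np.arange(.06,.116,.002);print((q*1000).round().astype(int))
for y in(.113,.118,.123,.128,.133): print('top clip',y,prof('top',0,q,.012,y))
ys=np.arange(.096,.146,.002);print((ys*1000).round().astype(int))
for sl in(.078,.082,.086,.09,.094): print('top clip y',sl,prof('top',0,sl,.012,ys))
```

```text
[ 86  88  90  92  94  96  98 100 102 104 106 108 110 112 114 116]
side lip end 0 [129, 129, 129, 129, 129, 128, 125, 115, 101, 86, 74, 64, 60, 59, 59, 59]
side lip end 0 [141, 141, 141, 141, 141, 143, 145, 152, 161, 169, 174, 178, 179, 180, 180, 180]
top lip end 0 [84, 86, 87, 84, 85, 83, 83, 72, 53, 45, 55, 88, 106, 108, 106, 108]
side lip end 9 [134, 134, 134, 134, 134, 134, 128, 119, 108, 97, 90, 87, 85, 85, 85, 85]
side lip end 9 [146, 146, 146, 147, 147, 146, 140, 129, 116, 103, 95, 91, 89, 88, 88, 88]
top lip end 9 [103, 103, 103, 107, 105, 108, 107, 97, 85, 75, 77, 107, 123, 122, 122, 123]
side lip end 10 [134, 134, 133, 133, 134, 134, 131, 123, 111, 99, 90, 84, 83, 83, 84, 85]
side lip end 10 [146, 146, 146, 146, 146, 146, 142, 133, 119, 104, 93, 86, 85, 84, 85, 86]
top lip end 10 [105, 102, 103, 106, 107, 105, 103, 94, 84, 70, 77, 109, 123, 126, 125, 123]
[-14 -12 -10  -8  -6  -4  -2   0   2   4   6   7  10  12  14  16  18]
top lip slope prof 0.09 [49, 46, 45, 46, 49, 47, 43, 37, 39, 57, 76, 90, 90, 95, 101, 107, 113]
top lip slope prof 0.07 [47, 45, 47, 49, 49, 48, 44, 36, 
[... 975 characters left out ...]
102 104 106 108 110 112 114 116 118 120 122 124 126 128 130
 132 134 136 138 140 142 144]
top clip y 0.078 [116, 116, 116, 109, 101, 76, 51, 43, 47, 47, 47, 47, 46, 43, 45, 48, 48, 47, 46, 49, 49, 49, 58, 79, 86]
top clip y 0.082 [115, 115, 112, 108, 100, 80, 51, 50, 49, 50, 47, 48, 46, 44, 46, 46, 45, 45, 46, 48, 45, 45, 52, 69, 84]
top clip y 0.086 [114, 114, 113, 107, 96, 71, 52, 50, 50, 51, 50, 53, 49, 48, 45, 46, 50, 47, 49, 44, 45, 49, 57, 69, 79]
top clip y 0.09 [115, 114, 113, 105, 91, 57, 44, 53, 55, 52, 54, 54, 54, 54, 55, 54, 55, 52, 54, 55, 51, 51, 55, 73, 81]
top clip y 0.094 [116, 115, 111, 103, 86, 53, 55, 71, 73, 71, 69, 68, 68, 68, 74, 69, 69, 68, 70, 69, 71, 70, 71, 75, 81]
```

Run:
```python
from h import *
from scipy.ndimage import map_coordinates
S=np.array([.5,0,.866]);N=np.array([-.866,0,.5]);O=np.array([-.02,0,.15])
s=Cam('side')
im=np.mean([cv2.imread(f"pics/side{k}.png").astype(float) for k in(0,6,9,10)],0).mean(2)
nn=np.arange(-.010,.03,.002);print((nn*1000).round().astype(int))
for sl in(.079,.082,.085,.088,.091):
    uv=s.proj(tw(O+sl*S+nn[:,None]*N+[0,.11,0]));print(sl,map_coordinates(im,[uv[:,1],uv[:,0]],order=1).astype(int))
# lip in pic0: norm profile of lip front? clip tops
print(s.proj(tw(O+.0855*S+.004*N+[0,.11,0])))
```

```text
[-10  -8  -6  -4  -2   0   2   4   6   8  10  12  14  16  18  20  22  24
  26  28]
0.079 [153 153 152 131  95  64  58  59  59  56  59  67  82  92  75  75  79  81
  81  83]
0.082 [153 152 150 128  90  63  57  58  58  58  58  66  73  77  78  73  73  73
  79  80]
0.085 [152 152 147 126  84  64  58  58  58  60  62  64  74  77  78  77  76  77
  79  80]
0.088 [152 152 151 128  90  62  59  59  60  60  64  71  77  83  82  79  77  77
  78  79]
0.091 [152 152 152 133  97  68  59  60  61  60  63  75  80  82  83  80  78  78
  78  79]
[[313.97495911 140.96835216]]
```

>>> apply_moves:
  deltas:
    - {"tx": -0.04, "ty": 0, "tz": 0, "turn": 0, "gripper": 0}
    - {"tx": -0.085, "ty": 0, "tz": 0, "turn": 0, "gripper": 0}
    - {"tx": -0.125, "ty": 0, "tz": 0, "turn": 0, "gripper": 0}
    - {"tx": -0.15, "ty": 0, "tz": 0, "turn": 0, "gripper": 0}
    - {"tx": -0.164, "ty": 0, "tz": 0, "turn": 0, "gripper": 0}

```text
time_s: 14.05
tcp_pos: [0.6339, 0.0127, 0.1943]
eef_rot: [-90.0, 0.1, -172.8]
contact_force: [0.1, 0.3, 1.4]
gripper_width: 0.0003
```

>>> apply_moves:
  deltas:
    - {"tx": -0.002, "ty": 0, "tz": 0, "turn": 0, "gripper": 0}
    - {"tx": -0.002, "ty": 0, "tz": 0, "turn": 0, "gripper": 0}

```text
time_s: 14.25
tcp_pos: [0.6335, 0.0127, 0.1944]
eef_rot: [-90.0, -0.0, -172.8]
contact_force: [-0.6, -0.1, -0.5]
gripper_width: 0.0008
```

```bash
python3 go.py -.0122 0 .205
```

```text
t 14.25 tcp bin [-0.0184  0.0002  0.1944] w 0.000816404363229942 F(bin) [-0.66 -0.06 -0.54] rot [-8.9990e+01 -1.0000e-02 -1.7283e+02] j [ 18.8  17.6  -6.8   0.  -65.6  78.4]
delta tool [-0.0062 -0.0106  0.0002] turn -0.0006
```

>>> apply_moves:
  deltas:
    - {"tx": -0.0015, "ty": -0.001, "tz": 0, "turn": 0, "gripper": 0}
    - {"tx": -0.003, "ty": -0.0035, "tz": 0, "turn": 0, "gripper": 0}
    - {"tx": -0.0045, "ty": -0.006, "tz": 0, "turn": 0, "gripper": 0}
    - {"tx": -0.006, "ty": -0.0085, "tz": 0, "turn": 0, "gripper": 0}
    - {"tx": -0.006, "ty": -0.0085, "tz": 0, "turn": 0, "gripper": 0}

```text
time_s: 14.75
tcp_pos: [0.639, 0.0134, 0.2045]
eef_rot: [-90.0, 0.0, -172.8]
contact_force: [-4.7, -0.2, 2.7]
gripper_width: 0.0003
```

```bash
python3 go.py -.0122 0 .205
```

```text
t 14.75 tcp bin [-1.290e-02  2.000e-04  2.045e-01] w 0.0003363386666505697 F(bin) [-4.66  0.41  2.68] rot [-9.0000e+01  1.0000e-02 -1.7282e+02] j [ 18.7  17.7  -5.3   0.  -67.   78.5]
delta tool [-0.0007 -0.0005  0.0002] turn -0.0003
```

>>> apply_moves:
  deltas:
    - {"tx": 0.01, "ty": 0.001, "tz": 0, "turn": 0, "gripper": 0}
    - {"tx": 0.05, "ty": 0.002, "tz": 0, "turn": 0, "gripper": 0}
    - {"tx": 0.095, "ty": 0.002, "tz": 0, "turn": 0, "gripper": 0}
    - {"tx": 0.14, "ty": 0.002, "tz": 0, "turn": 0, "gripper": 0}
    - {"tx": 0.175, "ty": 0.002, "tz": 0, "turn": 0, "gripper": 0}

```text
time_s: 15.25
tcp_pos: [0.4638, -0.0088, 0.2021]
eef_rot: [-90.0, 0.2, -172.8]
contact_force: [-0.3, 1.3, 0.7]
gripper_width: 0.0002
```

```bash
python3 go.py; python3 look.py 11; python3 zz.py 11
python3 - <<'E'
from h import *
from scipy.ndimage import map_coordinates
S=np.array([.5,0,.866]);N=np.array([-.866,0,.5]);O=np.array([-.02,0,.15])
s=Cam('side')
for k,s0 in((0,0),(10,.067),(11,.077)):
  im=cv2.imread(f"pics/side{k}.png").astype(float).mean(2)
  for y in(.09,.07,.05):
    q=np.arange(-.006,.018,.002)+s0
    uv=s.proj(tw(O+q[:,None]*S+.0225*N+[0,y,0]));print(k,y,[(int(round(w*1000)),int(a)) for w,a in zip(q,map_coordinates(im,[uv[:,1],uv[:,0]],order=1))])
E
```

```text
t 15.25 tcp bin [-1.895e-01  2.000e-04  2.021e-01] w 0.00022583867543528557 F(bin) [-0.17  1.35  0.74] rot [-9.0030e+01  1.6000e-01 -1.7282e+02] j [ 23.4   0.8 -26.3   0.  -62.6  73.8]
0 0.09 [(-6, 154), (-4, 155), (-2, 153), (0, 147), (2, 139), (4, 136), (6, 136), (8, 139), (10, 147), (12, 155), (14, 157), (16, 154)]
0 0.07 [(-6, 125), (-4, 126), (-2, 128), (0, 131), (2, 136), (4, 137), (6, 138), (8, 139), (10, 148), (12, 157), (14, 159), (16, 159)]
0 0.05 [(-6, 92), (-4, 97), (-2, 105), (0, 123), (2, 136), (4, 137), (6, 138), (8, 141), (10, 149), (12, 158), (14, 159), (16, 159)]
10 0.09 [(61, 160), (63, 161), (65, 155), (67, 150), (69, 142), (71, 140), (73, 141), (75, 143), (77, 152), (79, 158), (81, 136), (83, 94)]
10 0.07 [(61, 132), (63, 136), (65, 135), (67, 143), (69, 142), (71, 141), (73, 141), (75, 144), (77, 153), (79, 161), (81, 163), (83, 163)]
10 0.05 [(61, 122), (63, 122), (65, 127), (67, 134), (69, 140), (71, 141), (73, 142), (75, 145), (77, 155), (79, 163), (81, 164), (83, 164)]
11 0.09 [(71, 161), (73, 156), (75, 148), (77, 137), (79, 138), (81, 140), (83, 140), (85, 142), (87, 149), (89, 155), (91, 127), (93, 91)]
11 0.07 [(71, 137), (73, 133), (75, 137), (77, 137), (79, 140), (81, 141), (83, 142), (85, 145), (87, 155), (89, 162), (91, 163), (93, 162)]
11 0.05 [(71, 121), (73, 122), (75, 125), (77, 134), (79, 140), (81, 142), (83, 142), (85, 145), (87, 153), (89, 161), (91, 163), (93, 163)]
```

View pics/zc11.png

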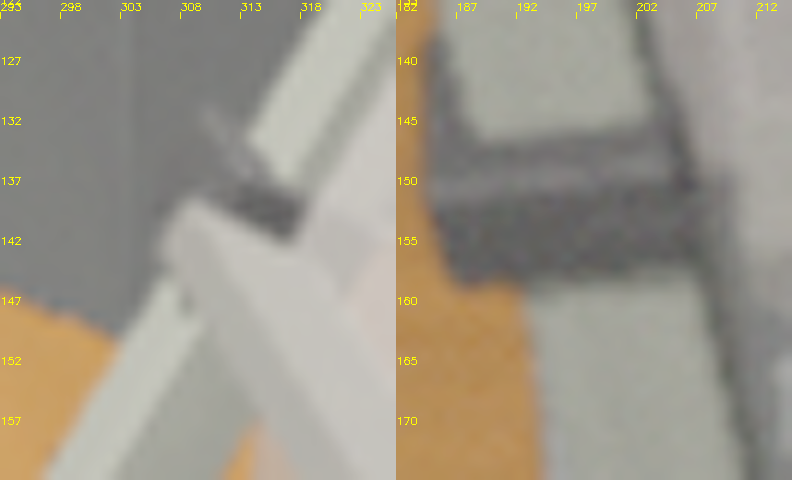

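Run:
```python
from h import *
from scipy.ndimage import map_coordinates
from scipy.optimize import fsolve
S=np.array([.5,0,.866]);N=np.array([-.866,0,.5]);O=np.array([-.02,0,.15])
s=Cam('side')
X=lambda sl,nn,y:s.proj(tw(O+sl*S+nn*N+np.array([0,y,0])))[0]
for nn in(.010,.016):
  for dy in (.005,.007,.009):
    p=X(.087,nn,.1); r_=fsolve(lambda a:X(a[0],a[1],.1+dy)-p,[.087,nn]);print('lip top at y.1 appears at y+',dy,'slope',r_[0].round(4)-.087,'norm',r_[1].round(4)-nn)
for k in(9,10,11):
  im=cv2.imread(f"pics/side{k}.png").astype(float).mean(2)
  for nn in(0,.002,.004,.006,.008):
    q=np.arange(.066,.102,.002)
    uv=s.proj(tw(O+q[:,None]*S+nn*N+[0,.11,0]));print(k,nn,[(int(round(w*1000)),int(a)) for w,a in zip(q,map_coordinates(im,[uv[:,1],uv[:,0]],order=1))])
```

```text
lip top at y.1 appears at y+ 0.005 slope -0.0013999999999999985 norm -0.0024000000000000002
lip top at y.1 appears at y+ 0.007 slope -0.001899999999999999 norm -0.0034000000000000002
lip top at y.1 appears at y+ 0.009 slope -0.0023999999999999994 norm -0.0044
lip top at y.1 appears at y+ 0.005 slope -0.0013999999999999985 norm -0.002400000000000001
lip top at y.1 appears at y+ 0.007 slope -0.001899999999999999 norm -0.0034000000000000002
lip top at y.1 appears at y+ 0.009 slope -0.0023999999999999994 norm -0.0043
9 0 [(66, 139), (68, 132), (70, 129), (72, 130), (74, 124), (76, 97), (78, 73), (80, 67), (82, 64), (84, 63), (86, 64), (88, 62), (90, 68), (92, 67), (94, 91), (96, 112), (98, 128), (100, 130)]
9 0.002 [(66, 141), (68, 128), (70, 127), (72, 127), (74, 117), (76, 91), (78, 63), (80, 59), (82, 58), (84, 58), (86, 58), (88, 60), (90, 60), (92, 64), (94, 82), (96, 113), (98, 129), (100, 129)]
9 0.004 [(66, 143), (68, 132), (70, 128), (72, 129), (74, 114), (76, 86), (78, 61), (80, 59), (82, 59), (84, 58), (86, 59), (88, 61), (90, 61), (92, 65), (94, 83), (96, 116), (98, 144), (10
[... 1721 characters left out ...]
 (86, 106), (88, 70), (90, 59), (92, 63), (94, 82), (96, 112), (98, 129), (100, 129)]
11 0.004 [(66, 142), (68, 140), (70, 141), (72, 141), (74, 144), (76, 153), (78, 161), (80, 163), (82, 163), (84, 147), (86, 108), (88, 64), (90, 59), (92, 63), (94, 82), (96, 115), (98, 143), (100, 147)]
11 0.006 [(66, 146), (68, 139), (70, 140), (72, 141), (74, 141), (76, 146), (78, 155), (80, 162), (82, 162), (84, 150), (86, 109), (88, 70), (90, 60), (92, 61), (94, 82), (96, 116), (98, 154), (100, 160)]
11 0.008 [(66, 136), (68, 127), (70, 137), (72, 140), (74, 141), (76, 142), (78, 149), (80, 158), (82, 161), (84, 152), (86, 111), (88, 71), (90, 61), (92, 65), (94, 83), (96, 106), (98, 137), (100, 160)]
```

>>> apply_moves:
  deltas:
    - {"tx": -0.045, "ty": 0, "tz": 0, "turn": 0, "gripper": 0}
    - {"tx": -0.09, "ty": 0, "tz": 0, "turn": 0, "gripper": 0}
    - {"tx": -0.13, "ty": 0, "tz": 0, "turn": 0, "gripper": 0}
    - {"tx": -0.158, "ty": 0, "tz": 0, "turn": 0, "gripper": 0}
    - {"tx": -0.169, "ty": 0, "tz": 0, "turn": 0, "gripper": 0}

```text
time_s: 15.85
tcp_pos: [0.6362, 0.013, 0.2012]
eef_rot: [-90.0, 0.1, -172.8]
contact_force: [-0.3, 0.9, -0.8]
gripper_width: 0.0005
```

>>> apply_moves:
  deltas:
    - {"tx": -0.001, "ty": 0, "tz": 0, "turn": 0, "gripper": 0}
    - {"tx": -0.002, "ty": 0, "tz": 0, "turn": 0, "gripper": 0}
    - {"tx": -0.002, "ty": 0, "tz": 0, "turn": 0, "gripper": 0}

```text
time_s: 16.15
tcp_pos: [0.6345, 0.0129, 0.2022]
eef_rot: [-90.0, 0.1, -172.8]
contact_force: [-0.4, -0.2, 0.3]
gripper_width: 0.0005
```

```bash
python3 go.py -.0112 0 .206
```

```text
t 16.15 tcp bin [-1.740e-02  2.000e-04  2.022e-01] w 0.0004890578502698283 F(bin) [-0.4  -0.1   0.34] rot [-9.0010e+01  5.0000e-02 -1.7282e+02] j [ 18.8  17.3  -6.1   0.  -66.5  78.4]
delta tool [-0.0062 -0.0038  0.0002] turn -0.0003
```

>>> apply_moves:
  deltas:
    - {"tx": -0.002, "ty": 0, "tz": 0, "turn": 0, "gripper": 0}
    - {"tx": -0.004, "ty": -0.001, "tz": 0, "turn": 0, "gripper": 0}
    - {"tx": -0.005, "ty": -0.002, "tz": 0, "turn": 0, "gripper": 0}
    - {"tx": -0.006, "ty": -0.004, "tz": 0, "turn": 0, "gripper": 0}
    - {"tx": -0.006, "ty": -0.004, "tz": 0, "turn": 0, "gripper": 0}

```text
time_s: 16.65
tcp_pos: [0.6403, 0.0136, 0.2056]
eef_rot: [-90.0, -0.1, -172.8]
contact_force: [-5.1, 0.1, -0.4]
gripper_width: 0.0008
```

```bash
python3 go.py -.0117 0 .206
```

```text
t 16.65 tcp bin [-1.160e-02  2.000e-04  2.056e-01] w 0.0007622495982498759 F(bin) [-5.01  0.72 -0.43] rot [-9.0000e+01 -9.0000e-02 -1.7283e+02] j [ 18.6  17.8  -4.9  -0.  -67.3  78.5]
delta tool [ 0.0001 -0.0004  0.0002] turn -0.0005
```

Measured x is −0.0116, on target. Retreating to check.

>>> apply_moves:
  deltas:
    - {"tx": 0.01, "ty": 0.001, "tz": 0, "turn": 0, "gripper": 0}
    - {"tx": 0.05, "ty": 0.002, "tz": 0, "turn": 0, "gripper": 0}
    - {"tx": 0.095, "ty": 0.002, "tz": 0, "turn": 0, "gripper": 0}
    - {"tx": 0.14, "ty": 0.002, "tz": 0, "turn": 0, "gripper": 0}
    - {"tx": 0.18, "ty": 0.002, "tz": 0, "turn": 0, "gripper": 0}

```text
time_s: 17.15
tcp_pos: [0.4609, -0.0092, 0.2038]
eef_rot: [-90.0, 0.1, -172.8]
contact_force: [0.6, -0.1, 1.4]
gripper_width: 0.0002
```

```bash
python3 go.py; python3 look.py 12; python3 zz.py 12
python3 - <<'E'
from h import *
from scipy.ndimage import map_coordinates
S=np.array([.5,0,.866]);N=np.array([-.866,0,.5]);O=np.array([-.02,0,.15])
s=Cam('side');q=np.arange(.066,.102,.0005)
def edge(v,a,b,lev,up):
    for i in range(a,b-1):
        if (v[i]-lev)*(v[i+1]-lev)<=0 and (v[i+1]>v[i])==up: return q[i]+.0005*(lev-v[i])/(v[i+1]-v[i])
for k in(9,10,11,12):
  im=cv2.imread(f"pics/side{k}.png").astype(float).mean(2);o=[]
  for nn in np.arange(0,.0081,.001):
    uv=s.proj(tw(O+q[:,None]*S+nn*N+[0,.11,0]));v=map_coordinates(im,[uv[:,1],uv[:,0]],order=1)
    o.append((edge(v,0,60,110,False),edge(v,40,len(q),105,True)))
  o=np.array(o,float);print(k,np.nanmedian(o,0).round(4))
for k,s0 in((0,0),(11,.077),(12,.079)):
  im=cv2.imread(f"pics/side{k}.png").astype(float).mean(2)
  qq=np.arange(-.006,.018,.002)+s0
  uv=s.proj(tw(O+qq[:,None]*S+.0225*N+[0,.07,0]));print(k,[(int(round(w*1000)),int(a)) for w,a in zip(qq,map_coordinates(im,[uv[:,1],uv[:,0]],order=1))])
E
```

```text
t 17.15 tcp bin [-1.924e-01  1.000e-04  2.038e-01] w 0.0002188038913436276 F(bin) [ 0.6  -0.17  1.38] rot [-9.0010e+01  1.2000e-01 -1.7282e+02] j [ 23.5   0.5 -26.5   0.  -62.9  73.7]
9 [0.0745 0.0954]
10 [0.0759 0.0954]
11 [0.0859 0.0954]
12 [0.0889 0.0954]
0 [(-6, 125), (-4, 126), (-2, 128), (0, 131), (2, 136), (4, 137), (6, 138), (8, 139), (10, 148), (12, 157), (14, 159), (16, 159)]
11 [(71, 137), (73, 133), (75, 137), (77, 137), (79, 140), (81, 141), (83, 142), (85, 145), (87, 155), (89, 162), (91, 163), (93, 162)]
12 [(73, 133), (75, 135), (77, 131), (79, 134), (81, 139), (83, 141), (85, 141), (87, 142), (89, 149), (91, 159), (93, 162), (95, 163)]
```

View pics/zc12.png

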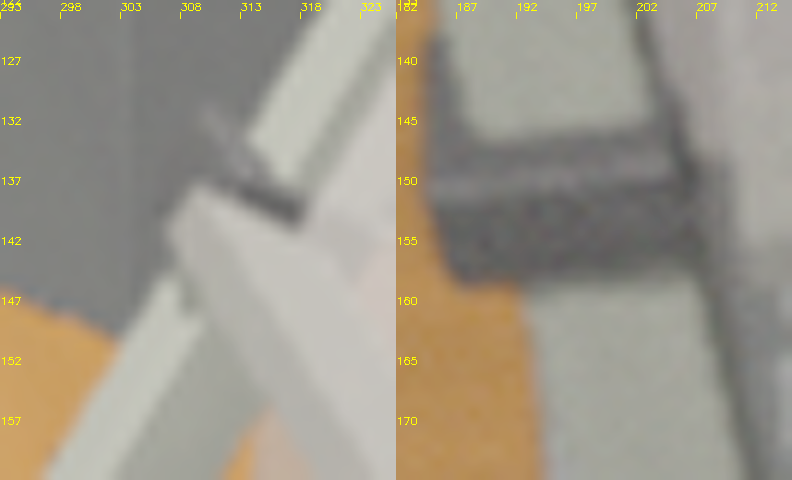

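View pics/zz12.png

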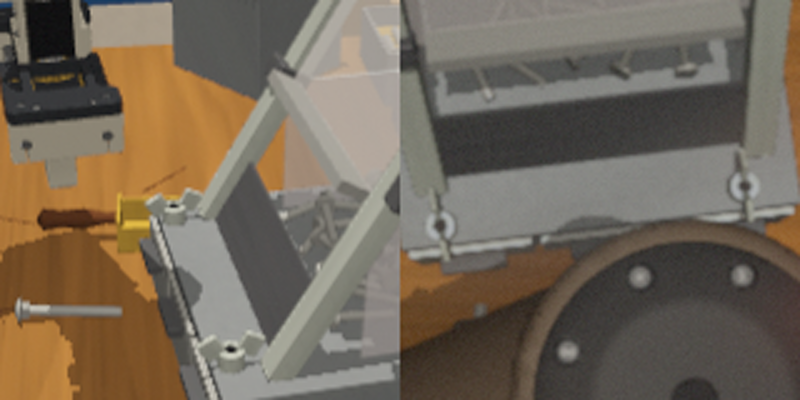

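Run:
```python
from plant import r
print(r.close_job())
```

```text
the job is handed in; nothing more can be done
None
```

I pushed the middle drawer home, then pushed the window up from its lip to the mark clip, and handed the job in at about 17 s with the gripper withdrawn.

**Drawer:** I pushed it by its bar pull with the closed fingers. It stopped dead at about 10 N, and both views show it flush with the drawers on either side.

**Window:** I pushed the lip in four stages, backing off to look after each. It ended at a travel of about 79.5 mm. In the last side view the lip's top edge is 4–5 mm below the clip's top edge, where level would be 5 mm. I took the tooth to be at the middle of the clip, because the tooth itself could not be made out.

**Other items:** The clip's edge had not moved in the pictures. The wing nuts, bolts, scoop and tote looked undisturbed, though I did not measure them again.

**Disagreements:**
- **Mark position:** The side view put the mark at 79–79.5 mm and the top view at 76–78 mm. I trusted the side view, so the lip could be 1–3 mm high.
- **Fingertip height:** The fingertips sit about 13 mm behind the reported tool point, not 17 mm ahead of it as stated. Because of this my first approach passed above the drawer front, and a few millimetres over its front edge, without touching it. I then worked from the camera height.
- **Push direction:** The tool can only point straight down, so the fingers pushed on the lip's lower front edge along the slope, not flat on its underside.

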